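Press the shingled roof panel: home to the stop, down to contact, a quarter turn more

TASK

Slide the shingled roof panel along the wooden bed of the screw press until its end rests squarely against the stop at the back, under the raised sole. Then turn the bar on top clockwise to wind the sole down until it just touches the panel, and from there give the bar one quarter turn more, no further or the shingles are crushed. Leave it clamped like that, let go, and leave the jar, the mallet and the carved animal alone.

Things in the scene. Friction and masses are not known exactly. Their poses are not given: they have to be found in the camera images.
- panel_center (a point): the loose shingled roof panel, a flat wooden block 200 (its x) by 110 (its y) by 24 mm high, 0.25 to 0.5 kg; this point is its centre, 12 mm above its underside. It lies flat on the press's wooden bed, between the open end and the sole, its x roughly towards the stop.
- bed_stop (a point): On the bed's top surface, at the middle of the foot of the stop's face (an 18 mm high strip across). x points along the bed towards the stop (the way the panel is pushed), y left of that, z up. The bed's height differs from job to job. With the panel home its centre is at x -100 mm, y 0 (guides leave 6 mm play either way), z +12 mm here. The screw axis is at x -60, y 0.
- bar_hub (a point): On the screw's vertical axis, at mid-height of the turning bar (225 mm above the table); axes as bed_stop. The bar: round steel, 16 mm thick, with 26 mm balls centred 82 mm from the axis at both ends, on a 19 mm radius brass hub. It stays at this height; the screw (11 mm radius) moves through it and tops out at most 17 mm above here.
- bar (a joint): Turn of the bar in rad, growing clockwise seen from above, which lowers the sole by 24 mm a turn. At 0 the bar lies along bar_hub's x and the free sole's underside is 108 mm above the table; at t the bar points to angle -t about z. It stays where it is left. Turning takes 0.35 N m, rising to about 0.55 N m at a quarter turn past contact.
- sole_face (a point): centre of the underside of the pressing sole, a steel plate 90 by 84 by 12 mm that hangs on four springs under the screw's upper plate; z up
- sole (a joint): how far the sole is pushed up against its springs, in m: 0 when it hangs free, 0.006 for a quarter turn past contact, 0.010 at most (gap to the upper plate closed). Stiffness 8 N/mm with 8 N preload.
- jar: closed clear jar, 70 mm across, 90 mm high; origin at its underside; leave it alone
- mallet: mallet lying flat, 260 mm long; leave it alone
- carving: carved wooden animal on four legs, about 120 mm long and 135 mm high; origin at its underside; leave it alone
- guide_mouth (a point): On the bed's top surface, midway between the tips of the guides' flared ends, 115 mm before the stop; axes as bed_stop. The two guide strips are 16 mm high and 122 mm apart from 80 mm before the stop up to it. The bed is a plywood board 172 mm wide, running from x -205 to +125 mm here; before the guides it is bare.
- beam_top (a point): On top of the press's arm, 45 mm below bar_hub on the same axis. The arm, 64 mm wide, runs from 32 mm before the axis to the column, which stands at x +80 to +136 mm and is no higher than the arm. A boss of 20 mm radius stands 24 mm high here, under the bar's hub; otherwise the space beside the hub is free.
Things that resemble listed ones, but are neither listed nor needed, are in the scene too. Leave any blue or pink look-alike of the part that bears panel_center alone.

How it is judged (in metres and radians):
On the way, in this order (a step that is already met when the one before it is completed fails the run):
1. the panel lies home against the stop while the sole is still clear of it (x of panel_center in the frame of bed_stop above -0.108 m and angle between the x axis of panel_center and the x axis of bed_stop, either way round below 0.09 rad and value of joint sole below 0.001 m), for 0.2 s.
2. the sole presses on the panel (value of joint sole above 0.0015 m).
At the end, for the whole second after the job is handed in: The panel lies flat on the bed, square (5 degrees) and within 8 mm of the stop, clamped under the sole, whose springs are pushed in by 3.8 to 8.2 mm (a quarter turn past contact, 6 mm, give or take 1/11 of a turn); the bar is at rest (value of joint sole between 0.0038 and 0.0082 m and x of panel_center in the frame of bed_stop above -0.108 m and z of panel_center in the frame of bed_stop between 0.008 and 0.016 m and angle between the x axis of panel_center and the x axis of bed_stop, either way round below 0.09 rad and velocity of joint bar between -0.05 and 0.05 rad/s); the robot touches nothing.
It fails at once if the screw is overwound and the shingles crushed (springs pushed in more than 9 mm) (value of joint sole above 0.009 m).
It fails at once if the jar, the mallet or the carved animal is shifted by more than 30 mm (distance of any of jar, mallet, carving from where it was at the start of the episode above 0.03 m).
It also fails if it takes over 72 s, if anything falls off the work surface, if the arm or the gripper's body presses on something with over 40 N, if the wrist force passes 120 N, or if a joint passes its speed limit or range.

ROBOT

A 6-joint arm with a two-finger parallel gripper is mounted at the origin on the work surface. World frame = base frame: x ahead of the robot, y to its left, z up, the work surface at z = 0. Lengths are in mm, angles in rad, forces in N, time in s.
With the tool pointing down it reaches from about 350 to 875 mm from the base axis. Payload 4.2 kg.
Tool frame: the origin (TCP) lies midway between the tips of the shut fingers; the grasp point (between the pads) lies 19 mm behind it (arm.grip_point_offset is the z of the grasp point in the tool frame, in mm); z points along the fingers, x is the direction in which the jaws open and shut, and the axes are right-handed (so a half turn about z gives the same grasp; the last joint's range is limited). The gripper opens to 85 mm and grips with 20 to 120 N. Pads are 22 mm wide; open, the fingers measure 114 mm over their backs; the gripper's body (76 mm by 85 mm) begins 54 mm behind the grasp point. The pads swing forward as they close: fully open they stand 13 mm farther back than shut.
Start: joints at [1.535, 0.385, 0.008, 0, -1.194, -0.259], TCP at [181.561, 598.026, 192.312] pointing down, gripper open.
Joint ranges: [-3.14, 3.14], [-1.21, 2.06], [-1.07, 1.41], [-3.16, 2.05], [-2.99, -0.16], [-3.1, 3.1]. Speed limits (rad/s): [2.79, 2.79, 3.14, 3.14, 3.14, 3.14].

INTERFACE

Orientations are given as a unit quaternion [x, y, z, w].
In Python, from bench import arm gives the robot as it stands.
- The arm moves only by the shell command python3 -m jog 'ROWS'. ROWS is JSON, a list of rows, each an object of numbers: "hand": the finger opening in mm, from 0 to 85.4; "dx", "dy", "dz": the shift along the tool's x, y, z in mm; "rx", "ry", "rz": the turn, a rotation vector about the tool's x, y, z in rad. A call has 1 to 5 rows; each row shifts and turns the commanded pose from where the row before left it, along the tool's axes as they then stand; what a row does not reach is not made up. A row lasts 1/12 s, in which the tool goes at most 41.7 mm and 7.16 degrees, less where a joint would pass 70% of its speed; a pose out of reach is approached as far as the arm can. A call with a gripper value outside its range is refused whole. The fingers move at their own pace and stop on an object; the grip force is fixed at half the most. Time passes only in rows, so rows that do not move let the fingers close. It gives the time, the measured TCP pose, the force and the opening at its end, in the units of the state.
- arm.read_state(): the state, without advancing time (a new reading comes with each control period).
- arm.get_image(name): name is "side" or "top"; returns a dict with "img" (400x640x3 uint8, red, green, blue), "depth" (400x640 float32, mm along the optical axis (not along the pixel's ray), 0 where there is no reading), "intrinsics" (3x3 intrinsics, pixels), "dist" ([k1, k2, p1, p2, k3] as OpenCV has them; the pictures are not rectified), "R" (3x3) and "t" (3): a world point X has camera coordinates R X + t. Camera axes: x right, y down, z forward; pixel columns grow to the right and rows downward; lengths in mm; the calibration is good to about 2 mm. A picture is of the moment at which its call begins.
- arm.job_done(): hands the job in, once; it reports no verdict.
The state is a dict: "clock": time; "joints": joint angles; "joint_vel": joint speeds; "joint_efforts": joint torques, N m; "position": TCP position; "ee_rot": TCP orientation; "contact_force": force on the tool from outside, world axes, zero at the start; "wrist_torque": the same for the moment, N m; "gripper_width": finger opening in mm.
Only numpy, scipy, OpenCV 4.12 (cv2) and the standard library are available. Lean on these libraries where they do the work, as an engineer would, in place of code of your own. Each camera call takes 0.05 s, during which the arm holds its last target.

## Working session

There is one attempt and no reset: what is moved stays moved. The work goes in short steps, Python scripts to look and compute and a shell command to move; the robot and the scene stay as the last step left them, time stands still between calls to the robot, and variables do not carry over. Pictures are saved under pics/ and viewed, and the job is handed in when it is done.

```bash
ls; mkdir -p pics
python3 - <<'E'
from bench import arm
import cv2
s=arm.read_state()
for k,v in s.items(): print(k,v)
for n in("side","top"):
    d=arm.get_image(n); cv2.imwrite(f"pics/{n}0.png",d["img"][:,:,::-1]); 
    print(n,d["intrinsics"].tolist(),d["dist"],d["R"].tolist(),d["t"])
print(arm.grip_point_offset)
E
```

```text
pics
clock 0.0
joints [ 1.53461288e+00  3.85534680e-01  6.61159672e-03 -4.95095607e-04
 -1.19395346e+00 -2.58623051e-01]
joint_vel [-0.00181063 -0.00134243  0.00018567  0.00082389 -0.00101702  0.00068537]
joint_efforts [-5.79205880e-05 -3.92287338e+01  1.88403207e+01  4.18622196e+00
 -4.58371360e-03  3.45939362e-06]
position [181.37541655 597.41227897 191.22986223]
ee_rot [-5.95512263e-01  8.03345511e-01 -6.68924637e-04 -8.29040009e-04]
contact_force [0.96390878 0.69781043 0.31301245]
wrist_torque [ 0.01713276  0.04732541 -0.02899226]
gripper_width 85.31658703763816
side [[500.41042816876137, 0.0, 316.253455733404], [0.0, 500.41042816876137, 192.4038671436523], [0.0, 0.0, 1.0]] [0.00703409 0.         0.         0.         0.        ] [[0.9184470513077818, -0.3955301502671622, 0.0033036606479973233], [-0.3096417557909313, -0.7241554717843146, -0.6162149265926187], [0.2461239464472125, 0.5649378310172484, -0.7875711079456742]] [-477.02132275  170.96730454 1672.14494442]
top [[487.3900343735166, 0.0, 317.0880705291841], [0.0, 487.3900343735166, 201.75972989471654], [0.0, 0.0, 1.0]] [-0.06869363  0.          0.          0.          0.        ] [[-0.008930717384993542, -0.9998814069259201, 0.012546488386472984], [-0.9807455319883742, 0.006310584860995756, -0.19518805804544698], [0.1950857344139494, -0.01404808181050701, -0.9806855804107732]] [ -87.23845331  491.07183877 1618.75172319]
-18.700000000000003
```

View pics/side0.png

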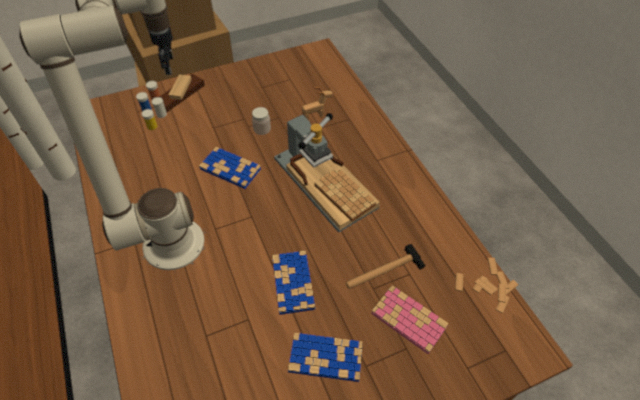

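View pics/top0.png

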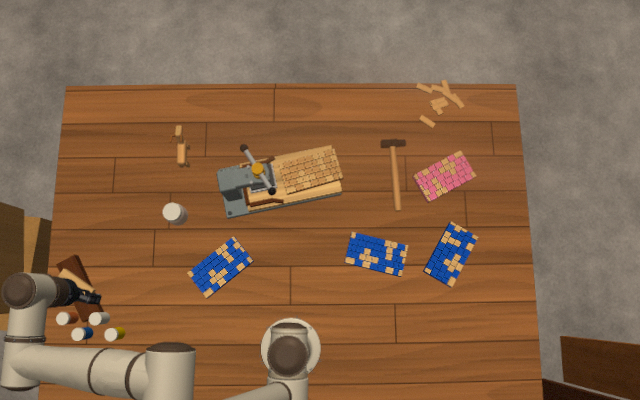

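The top view shows the press at about (218–343, 145–217). Its natural-wood shingled panel is centred near (310,170). The other panels are blue at (220,266), (377,254) and (451,254), and pink at (445,176), so they are look-alikes. Next I'll enlarge the press to confirm.

Run:
```python
import cv2
a=cv2.imread("pics/top0.png")[130:230,205:355]; cv2.imwrite("pics/top0c.png",cv2.resize(a,None,fx=5.3,fy=5.3,interpolation=cv2.INTER_CUBIC))
a=cv2.imread("pics/side0.png")[100:240,255:395]; cv2.imwrite("pics/side0c.png",cv2.resize(a,None,fx=4.2,fy=4.2,interpolation=cv2.INTER_CUBIC))
```

```text
(no output)
```

View pics/top0c.png

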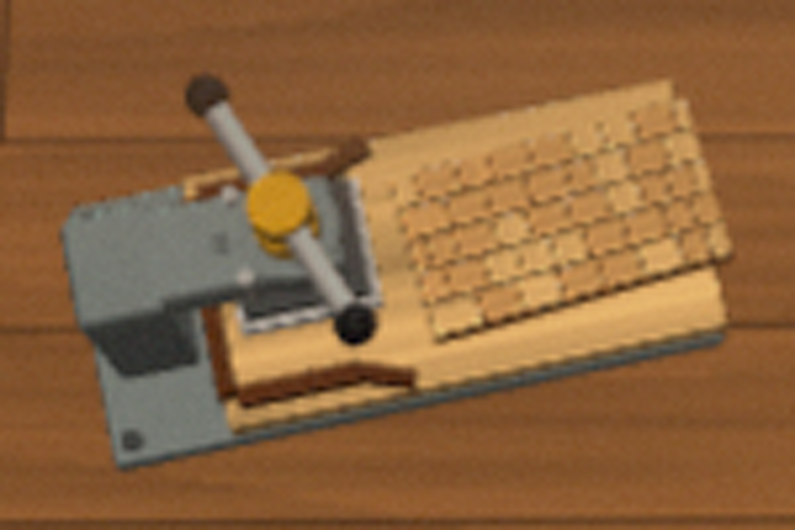

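View pics/side0c.png

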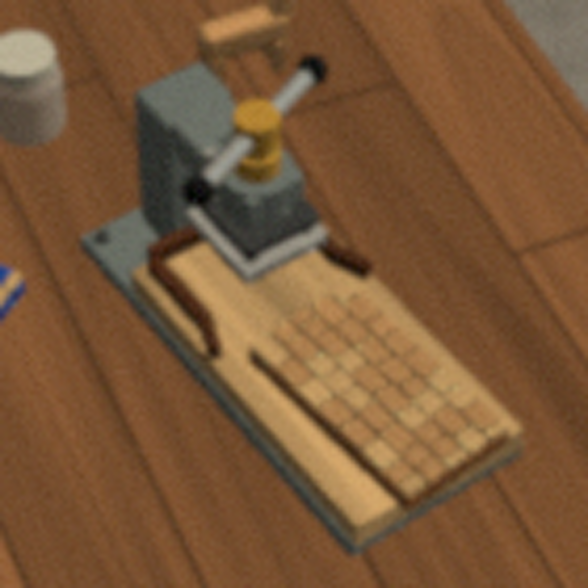

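```bash
cat > h.py <<'E'
import numpy as np, cv2
from bench import arm
def ray(d,p):
    u=cv2.undistortPoints(np.array([[p]],float),d["intrinsics"],np.array(d["dist"]))[0,0]
    R=np.array(d["R"]);t=np.array(d["t"]).ravel()
    return -R.T@t, R.T@np.array([u[0],u[1],1.])
def onz(d,p,z):
    o,v=ray(d,p); return o+v*(z-o[2])/v[2]
def dep(d,p):
    o,v=ray(d,p); x,y=int(round(p[0])),int(round(p[1]))
    w=d["depth"][y-1:y+2,x-1:x+2]; w=w[w>0]
    return o+v*np.median(w) if len(w) else None
def proj(d,X):
    R=np.array(d["R"]);r,_=cv2.Rodrigues(R)
    return cv2.projectPoints(np.array(X,float).reshape(-1,1,3),r,np.array(d["t"],float).reshape(3,1),d["intrinsics"],np.array(d["dist"]))[0][:,0]
E
python3 - <<'E'
from h import *
np.set_printoptions(precision=1,suppress=True)
T=arm.get_image("top");S=arm.get_image("side")
tc=lambda x,y:(x/5.3+205-.4,y/5.3+130-.4)
sc=lambda x,y:(x/4.2+255-.4,y/4.2+100-.4)
print("balls top",onz(T,tc(207,95),225),onz(T,tc(355,323),225))
print("balls side",onz(S,sc(313,70),225),onz(S,sc(199,190),225))
for n,p in dict(bedA=(550,340),bedB=(300,370),bedC=(390,170),bedD=(600,120),pan1=(560,210),pan2=(640,200),pan3=(480,250),beam=(150,230),base=(150,420),table=(400,480)).items(): print(n,dep(T,tc(*p)))
for n,p in dict(bedA=(230,300),bedB=(340,470),pan=(360,370),pan2=(440,430),pan3=(330,330)).items(): print("s",n,dep(S,sc(*p)))
E
```

```text
balls top [629.6 139.4 225. ] [491.3  50.7 225. ]
balls side [627.  139.5 225. ] [489.5  51.1 225. ]
bedA [519.9 -61.3  43.2]
bedB [500.9 100.7  43.8]
bedC [634.9  43.4  43.8]
bedD [667.  -95.1  48.2]
pan1 [601.1 -68.4  65.8]
pan2 [ 606.1 -120.1   71. ]
pan3 [575.3 -16.5  63.4]
beam [558.8 177.8 182.6]
base [472.7 200.8  21.5]
table [434.8  38.1   3.3]
s bedA [527.   81.1  43. ]
s bedB [ 537.8 -122.5   46. ]
s pan [589.  -49.1  65.7]
s pan2 [ 621.7 -131.7   67. ]
s pan3 [583.   -2.1  68.3]
```

Run:
```python
from h import *
np.set_printoptions(precision=1,suppress=True)
T=arm.get_image("top");S=arm.get_image("side")
tc=lambda x,y:(x/5.3+205-.4,y/5.3+130-.4)
sc=lambda x,y:(x/4.2+255-.4,y/4.2+100-.4)
def poly(d,f,P):
    m=np.zeros((400,640),np.uint8); cv2.fillPoly(m,[np.round([f(*p) for p in P]).astype(int)],1)
    ys,xs=np.nonzero(m); X=[dep(d,(x,y)) for x,y in zip(xs,ys)]; return np.median(np.array([x for x in X if x is not None])[:,2]),len(xs)
print("bed top",poly(T,tc,[(450,355),(700,300),(710,325),(450,375)]),poly(T,tc,[(385,170),(640,110),(640,100),(385,150)]))
print("bed side",poly(S,sc,[(215,270),(240,300),(370,500),(350,510),(230,350)]))
print("pan top",poly(T,tc,[(440,195),(680,120),(710,235),(460,310)]),"side",poly(S,sc,[(340,310),(480,430),(410,480),(280,340)]))
print("table",poly(T,tc,[(400,460),(700,400),(700,500),(400,500)]),poly(S,sc,[(100,350),(250,500),(200,560),(50,450)]))
for zb in(42,):
  for n,p in dict(farR=(672,82),nearR=(722,335),nearL=(233,432),farL=(185,182),stopN=(232,395)).items(): print(n,onz(T,tc(*p),zb))
  for n,p in dict(sNearR=(352,528),sFarR=(520,430)).items(): print(n,onz(S,sc(*p),zb))
for n,p in dict(pFR=(682,100),pNR=(730,248),pNL=(440,335),pFL=(402,190)).items(): print(n,onz(T,tc(*p),66))
for n,p in dict(pNR=(407,495),pNL=(255,348),pFL=(355,292),pFR=(505,432)).items(): print(n,onz(S,sc(*p),66))
a=cv2.resize(T["img"][130:230,205:355,::-1],None,fx=5.3,fy=5.3,interpolation=cv2.INTER_CUBIC)
```

```text
bed top (np.float64(44.54873713842926), 255) (np.float64(45.28315096622964), 201)
bed side (np.float64(44.67078464532722), 488)
pan top (np.float64(68.16112160898365), 1157) side (np.float64(67.9547991710815), 866)
table (np.float64(0.7751210534393067), 841) (np.float64(0.2942333860969484), 1087)
farR [ 695.  -143.3   42. ]
nearR [ 522.7 -173.3   42. ]
nearL [460.7 143.7  42. ]
farL [628.1 178.5  42. ]
stopN [485.  144.8  42. ]
sNearR [ 524.2 -175.3   42. ]
sFarR [ 692.2 -141.3   42. ]
pFR [ 675.  -148.6   66. ]
pNR [ 575. -178.   66.]
pNL [518.6   9.1  66. ]
pFL [615.  34.  66.]
pNR [ 569.6 -178.4   66. ]
pNL [518.3   6.4  66. ]
pFL [620.9  29.4  66. ]
pFR [ 669.5 -153.5   66. ]
```

```bash
cat >> h.py <<'E'
TH=np.deg2rad(101.2); XH=np.array([np.cos(TH),np.sin(TH)]); YH=np.array([-XH[1],XH[0]])
HUB=np.array([559.4,95.2]); STOP=HUB+60*XH; ZB=44.
def bed(x,y,z=0): return np.r_[STOP+x*XH+y*YH,ZB+z]
def tobed(p): q=np.array(p)[:2]-STOP; return q@XH,q@YH
E
python3 - <<'E'
from h import *
np.set_printoptions(precision=1,suppress=True)
T=arm.get_image("top");S=arm.get_image("side")
for z in (103.4,91.4,79.4):
  P=[np.r_[bed(x,y)[:2],zz] for zz in(z,z+12) for x,y in((-105,42),(-105,-42),(-15,42))]
  print(z,((proj(T,P)+.4-[205,130])*5.3).tolist()); print('  s',((proj(S,P)+.4-[255,100])*4.2).round().tolist())
for n,o,d,k,f in(("top",(205,130),T,5.3,0),("side",(255,100),S,4.2,0)):
  a=d["img"][o[1]:o[1]+100,o[0]:o[0]+150,::-1].copy(); a=cv2.resize(a,None,fx=k,fy=k,interpolation=cv2.INTER_CUBIC)
  for P in [bed(-320,86),bed(-320,-86),bed(0,61),bed(0,-61),bed(-80,61),bed(-80,-61),bed(-115,0),np.r_[HUB,225]]:
    q=(proj(d,[P])[0]+.4-o)*k; cv2.circle(a,tuple(int(v) for v in q),4,(0,0,255),-1)
  for z,c in((103.4,(0,255,0)),(91.4,(255,0,0)),(79.4,(255,0,255))):
    for x,y in((-105,42),(-105,-42),(-15,42)):
      q=(proj(d,[np.r_[bed(x,y)[:2],z]])[0]+.4-o)*k; cv2.circle(a,tuple(int(v) for v in q),3,c,-1)
  cv2.imwrite(f"pics/{n}1.png",a)
E
```

```text
103.4 [[383.3002235044692, 309.69791845951653], [358.5583958368246, 183.07738755431095], [242.08711307443167, 337.8244369354143], [381.9864192552343, 305.4051154265765], [357.08223175360746, 177.91542648127856], [239.73759705533465, 333.7287210412333]]
  s [[247.0, 285.0], [329.0, 243.0], [188.0, 219.0], [247.0, 275.0], [330.0, 233.0], [187.0, 209.0]]
91.4 [[384.59519041954417, 313.9289175890326], [360.0136885560505, 188.16599408602661], [244.40289054905375, 341.86108000890266], [383.3002235044692, 309.69791845951653], [358.5583958368246, 183.07738755431095], [242.08711307443167, 337.8244369354143]]
  s [[247.0, 294.0], [329.0, 252.0], [188.0, 228.0], [247.0, 285.0], [329.0, 243.0], [188.0, 219.0]]
79.4 [[385.87172069675387, 318.0994329452363], [361.44854691282075, 193.18278993897044], [246.68564791583896, 345.83991379957644], [384.59519041954417, 313.9289175890326], [360.0136885560505, 188.16599408602661], [244.40289054905375, 341.86108000890266]]
  s [[247.0, 304.0], [329.0, 261.0], [188.0, 238.0], [247.0, 294.0], [329.0, 252.0], [188.0, 228.0]]
```

View pics/top1.png

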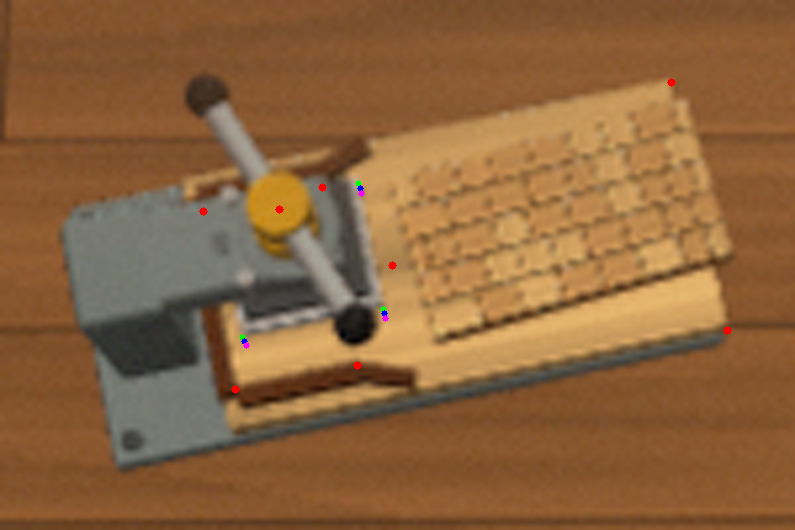

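View pics/side1.png

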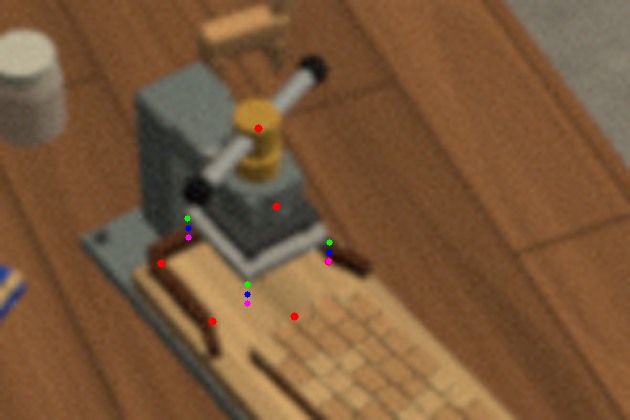

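Run:
```python
from h import *
np.set_printoptions(precision=1,suppress=True)
T=arm.get_image("top");S=arm.get_image("side")
out=[]
for n,o,d,(w,hh) in(("top",(242,155),T,(42,40)),("side",(293,140),S,(46,32))):
  a=d["img"][o[1]:o[1]+hh,o[0]:o[0]+w,::-1]; a=cv2.resize(a,None,fx=16,fy=14,interpolation=cv2.INTER_CUBIC)
  for z,c in((103.4,(0,255,0)),(115.4,(255,0,0))):
   for zz in(z,z+12):
    q=(proj(d,[np.r_[bed(x,y)[:2],zz] for x,y in((-15,42),(-105,42),(-105,-42))])+.5-o)*[16,14]; cv2.polylines(a,[q.astype(int)],False,c,1)
  cv2.imwrite(f"pics/{n}2.png",a)
for p in[(276,178),(275,175),(274,172),(265,183),(262,188)]: print(p,dep(T,p),T["depth"][p[1],p[0]])
```

```text
(276, 178) [575.7  50.4  45.9] 1689.0225
(275, 175) [585.8  53.7  48.4] 1692.4778
(274, 172) [579.   52.2 114.8] 1612.2009
(265, 183) [514.   70.7 230.2] 1494.9268
(262, 188) [523.8  91.  118.8] 1603.1519
```

View pics/side2.png

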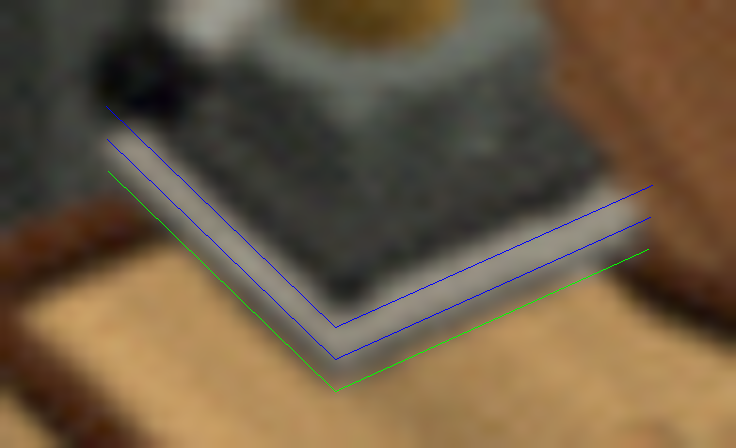

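View pics/top2.png

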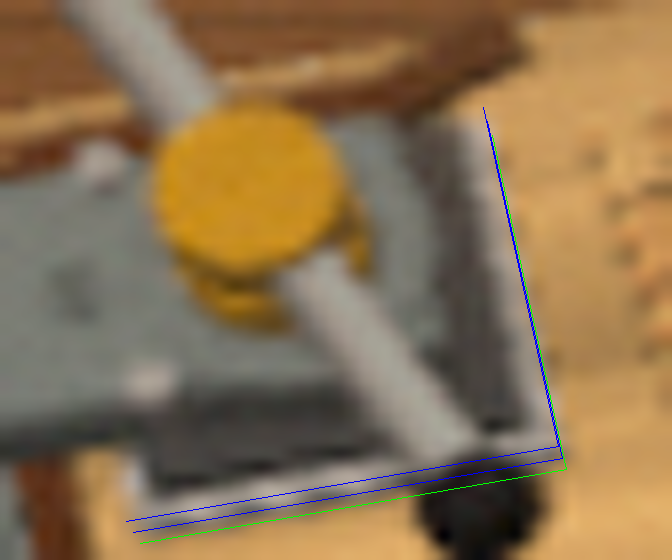

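Both views agree with my frame. The sole rim's depth (about 115) puts the underside near 103 mm, so the bar is at t≈68°. Panel centre in the bed frame is about (−231, −2), yawed +5°. The natural-wood panel on the bed is the one meant. Next I'll work out the moves.

```bash
cat >> h.py <<'E'
from scipy.spatial.transform import Rotation as Ro
def go(target,ang=None):
    "delta in current tool axes to world target; ang = desired tool x heading deg"
    s=arm.read_state(); M=Ro.from_quat(s["ee_rot"]).as_matrix()
    print("tcp",s["position"].round(1),"bed",np.round(tobed(s["position"]),1),"heading",np.rad2deg(np.arctan2(M[1,0],M[0,0])).round(2),"zax",M[:,2].round(4),"j",s["joints"].round(2),"F",np.round(s["contact_force"],1),"Mz",np.round(s["wrist_torque"],2),"t",round(s["clock"],2),"w",round(s["gripper_width"],1))
    print("d tool",(M.T@(np.array(target)-s["position"])).round(1))
    if ang is not None:
        d=(np.rad2deg(np.arctan2(M[1,0],M[0,0]))-ang+180)%360-180; print("rz",np.deg2rad(d).round(4))
E
python3 - <<'E'
from h import *
print(bed(-362,-1))
go(np.r_[bed(-362,-1)[:2],300],-168.8)
E
python3 -m jog '[{"dz":-40,"hand":60},{"dz":-40},{"dz":-30}]'
```

```text
[ 619.03972922 -200.85422256   44.        ]
tcp [181.5 598.  192.3] bed [506.6 273. ] heading -106.89 zax [-0.e+00 -1.e-04 -1.e+00] j [ 1.53  0.38  0.01 -0.   -1.19 -0.26] F [0.2 0.2 0.7] Mz [ 0.01  0.02 -0.02] t 0.5 w 85.3
d tool [ 637.3 -650.7 -107.7]
rz 1.0805$[0]: bad value
```

```bash
python3 -m jog '[{"dz":-40.0,"hand":60.0},{"dz":-40.0},{"dz":-30.0}]'; python3 -m jog --help | head -30
```

```text
$[0]: bad value
invalid input: not JSON, or not a number
```

```bash
python3 -m jog '[{"dx":0,"dy":0,"dz":-40,"rx":0,"ry":0,"rz":0,"hand":60},{"dx":0,"dy":0,"dz":-40,"rx":0,"ry":0,"rz":0,"hand":60},{"dx":0,"dy":0,"dz":-30,"rx":0,"ry":0,"rz":0,"hand":60}]'
```

```text
clock: 0.75
position: [182.0, 598.4, 305.6]
ee_rot: [-0.596, 0.803, 0.001, 0.001]
contact_force: [-0.2, 0.7, 0.6]
gripper_width: 60.2
```

```bash
python3 -m jog '[{"dx":27.7,"dy":-28.3,"dz":0,"rx":0,"ry":0,"rz":0,"hand":60},{"dx":27.7,"dy":-28.3,"dz":0,"rx":0,"ry":0,"rz":0,"hand":60},{"dx":27.7,"dy":-28.3,"dz":0,"rx":0,"ry":0,"rz":0,"hand":60},{"dx":27.7,"dy":-28.3,"dz":0,"rx":0,"ry":0,"rz":0,"hand":60},{"dx":27.7,"dy":-28.3,"dz":0,"rx":0,"ry":0,"rz":0,"hand":60}]'
python3 -m jog '[{"dx":27.7,"dy":-28.3,"dz":0,"rx":0,"ry":0,"rz":0,"hand":60},{"dx":27.7,"dy":-28.3,"dz":0,"rx":0,"ry":0,"rz":0,"hand":60},{"dx":27.7,"dy":-28.3,"dz":0,"rx":0,"ry":0,"rz":0,"hand":60},{"dx":27.7,"dy":-28.3,"dz":0,"rx":0,"ry":0,"rz":0,"hand":60},{"dx":27.7,"dy":-28.3,"dz":0,"rx":0,"ry":0,"rz":0,"hand":60}]'
python3 -m jog '[{"dx":27.7,"dy":-28.3,"dz":0,"rx":0,"ry":0,"rz":0,"hand":60},{"dx":27.7,"dy":-28.3,"dz":0,"rx":0,"ry":0,"rz":0,"hand":60},{"dx":27.7,"dy":-28.3,"dz":0,"rx":0,"ry":0,"rz":0,"hand":60},{"dx":27.7,"dy":-28.3,"dz":0,"rx":0,"ry":0,"rz":0,"hand":60},{"dx":27.7,"dy":-28.3,"dz":0,"rx":0,"ry":0,"rz":0,"hand":60}]'
python3 -m jog '[{"dx":27.7,"dy":-28.3,"dz":0,"rx":0,"ry":0,"rz":0,"hand":60},{"dx":27.7,"dy":-28.3,"dz":0,"rx":0,"ry":0,"rz":0,"hand":60},{"dx":27.7,"dy":-28.3,"dz":0,"rx":0,"ry":0,"rz":0,"hand":60},{"dx":27.7,"dy":-28.3,"dz":0,"rx":0,"ry":0,"rz":0,"hand":60},{"dx":27.7,"dy":-28.3,"dz":0,"rx":0,"ry":0,"rz":0,"hand":60}]'
python3 -c "
from h import *
go(np.r_[bed(-362,-1)[:2],150],-168.8)"
```

```text
clock: 1.17
position: [277.2, 422.6, 302.5]
ee_rot: [-0.596, 0.803, 0.0, 0.0]
contact_force: [0.3, 1.9, -0.2]
gripper_width: 59.9
clock: 1.58
position: [372.2, 248.9, 302.8]
ee_rot: [-0.596, 0.803, 0.0, 0.001]
contact_force: [0.5, 1.3, -0.5]
gripper_width: 59.9
clock: 2.0
position: [467.5, 75.2, 302.8]
ee_rot: [-0.596, 0.803, -0.0, 0.001]
contact_force: [0.8, 1.3, 0.1]
gripper_width: 60.0
clock: 2.42
position: [562.7, -98.5, 302.5]
ee_rot: [-0.596, 0.803, -0.0, 0.0]
contact_force: [1.2, 0.6, 0.8]
gripper_width: 59.9
tcp [562.7 -98.5 302.5] bed [-250.7   34.4] heading -106.9 zax [ 5.e-04  1.e-04 -1.e+00] j [ 0.11  0.24  0.07 -0.   -1.4   1.17] F [1.2 0.6 0.8] Mz [ 0.09 -0.05 -0.02] t 2.42 w 59.9
d tool [ 81.6 -83.5 152.5]
rz 1.0803
```

```bash
python3 -m jog '[{"dx":27.2,"dy":-27.8,"dz":0,"rx":0,"ry":0,"rz":0,"hand":60},{"dx":27.2,"dy":-27.8,"dz":0,"rx":0,"ry":0,"rz":0,"hand":60},{"dx":27.2,"dy":-27.8,"dz":0,"rx":0,"ry":0,"rz":0,"hand":60},{"dx":0,"dy":0,"dz":30,"rx":0,"ry":0,"rz":0.12,"hand":60},{"dx":0,"dy":0,"dz":30,"rx":0,"ry":0,"rz":0.12,"hand":60}]'
python3 -m jog '[{"dx":0,"dy":0,"dz":30,"rx":0,"ry":0,"rz":0.12,"hand":60},{"dx":0,"dy":0,"dz":30,"rx":0,"ry":0,"rz":0.12,"hand":60},{"dx":0,"dy":0,"dz":30,"rx":0,"ry":0,"rz":0.12,"hand":60},{"dx":0,"dy":0,"dz":0,"rx":0,"ry":0,"rz":0.12,"hand":60},{"dx":0,"dy":0,"dz":0,"rx":0,"ry":0,"rz":0.12,"hand":60}]'
python3 -m jog '[{"dx":0,"dy":0,"dz":0,"rx":0,"ry":0,"rz":0.12,"hand":60},{"dx":0,"dy":0,"dz":0,"rx":0,"ry":0,"rz":0.12,"hand":60},{"dx":0,"dy":0,"dz":0,"rx":0,"ry":0,"rz":0,"hand":60}]'
python3 - <<'E'
from h import *
go(np.r_[bed(-362,-1)[:2],50],-168.8)
for n in("side","top"):
    d=arm.get_image(n); q=proj(d,[bed(-330,0,30)])[0].astype(int); a=d["img"][max(0,q[1]-60):q[1]+60,q[0]-80:q[0]+80,::-1]
    cv2.imwrite(f"pics/{n}3.png",cv2.resize(a,None,fx=4.5,fy=4.5,interpolation=cv2.INTER_CUBIC))
E
```

```text
clock: 2.83
position: [620.1, -201.4, 242.3]
ee_rot: [-0.491, 0.871, -0.001, 0.002]
contact_force: [-0.2, 0.9, -2.0]
gripper_width: 60.2
clock: 3.25
position: [616.6, -198.7, 149.3]
ee_rot: [-0.213, 0.977, 0.001, -0.003]
contact_force: [0.9, 0.2, 0.8]
gripper_width: 60.2
clock: 3.5
position: [618.3, -198.9, 152.2]
ee_rot: [-0.097, 0.995, 0.0, -0.0]
contact_force: [0.4, 0.5, -1.0]
gripper_width: 59.7
tcp [ 618.3 -198.9  152.2] bed [-359.9   -0.6] heading -168.89 zax [-2.e-04 -0.e+00 -1.e+00] j [-0.06  0.45  0.01  0.   -1.13  0.26] F [ 0.4  0.5 -1. ] Mz [0.   0.07 0.03] t 3.5 w 59.7
d tool [ -0.4  -2.1 102.2]
rz -0.0015
```

View pics/side3.png

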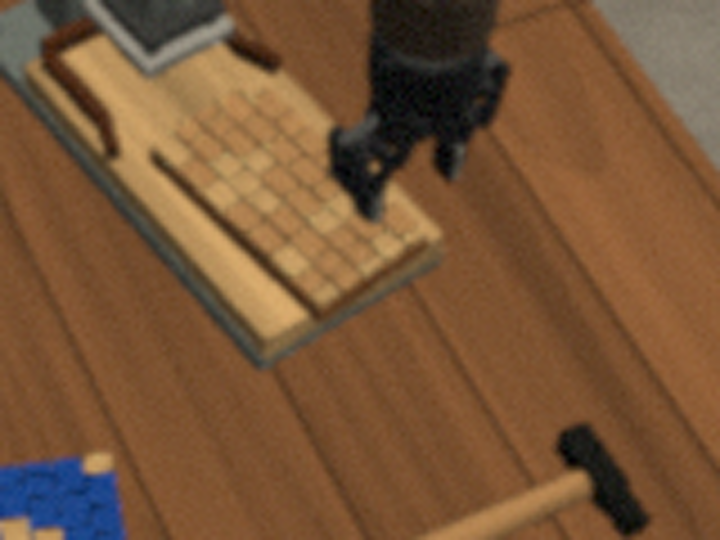

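```bash
python3 -m jog '[{"dx":0,"dy":0,"dz":35,"rx":0,"ry":0,"rz":0,"hand":60},{"dx":0,"dy":0,"dz":35,"rx":0,"ry":0,"rz":0,"hand":60},{"dx":0,"dy":0,"dz":33,"rx":0,"ry":0,"rz":0,"hand":60},{"dx":0,"dy":0,"dz":0,"rx":0,"ry":0,"rz":0,"hand":60}]'
python3 -m jog '[{"dx":0,"dy":6,"dz":0,"rx":0,"ry":0,"rz":0,"hand":60},{"dx":0,"dy":6,"dz":0,"rx":0,"ry":0,"rz":0,"hand":60},{"dx":0,"dy":6,"dz":0,"rx":0,"ry":0,"rz":0,"hand":60},{"dx":0,"dy":6,"dz":0,"rx":0,"ry":0,"rz":0,"hand":60},{"dx":0,"dy":6,"dz":0,"rx":0,"ry":0,"rz":0,"hand":60}]'
python3 -m jog '[{"dx":0,"dy":6,"dz":0,"rx":0,"ry":0,"rz":0,"hand":60},{"dx":0,"dy":6,"dz":0,"rx":0,"ry":0,"rz":0,"hand":60},{"dx":0,"dy":6,"dz":0,"rx":0,"ry":0,"rz":0,"hand":60},{"dx":0,"dy":6,"dz":0,"rx":0,"ry":0,"rz":0,"hand":60},{"dx":0,"dy":0,"dz":0,"rx":0,"ry":0,"rz":0,"hand":60}]'
python3 - <<'E'
from h import *
go(np.r_[bed(-211,-1)[:2],49],-168.8)
for n in("side","top"):
    d=arm.get_image(n); q=proj(d,[bed(-250,0,30)])[0].astype(int); a=d["img"][max(0,q[1]-60):q[1]+60,q[0]-80:q[0]+80,::-1]
    cv2.imwrite(f"pics/{n}4.png",cv2.resize(a,None,fx=4.5,fy=4.5,interpolation=cv2.INTER_CUBIC))
E
```

```text
clock: 3.93
position: [612.7, -197.7, 42.0]
ee_rot: [-0.098, 0.995, 0.002, -0.007]
contact_force: [-1.6, 0.6, -1.4]
gripper_width: 60.1
clock: 4.35
position: [613.4, -168.6, 51.4]
ee_rot: [-0.098, 0.995, -0.0, 0.002]
contact_force: [-0.2, 0.3, -0.1]
gripper_width: 59.8
clock: 4.77
position: [607.5, -144.7, 49.4]
ee_rot: [-0.098, 0.995, 0.0, -0.0]
contact_force: [1.3, -0.1, 0.4]
gripper_width: 60.0
tcp [ 607.5 -144.7   49.4] bed [-304.7   -0.6] heading -168.71 zax [-3.e-04  2.e-04 -1.e+00] j [ 0.02  0.51 -0.17 -0.   -0.89  0.17] F [ 1.3 -0.1  0.4] Mz [-0.07  0.03 -0.  ] t 4.77 w 60.0
d tool [-0.6 93.7  0.4]
rz 0.0016
```

View pics/side4.png

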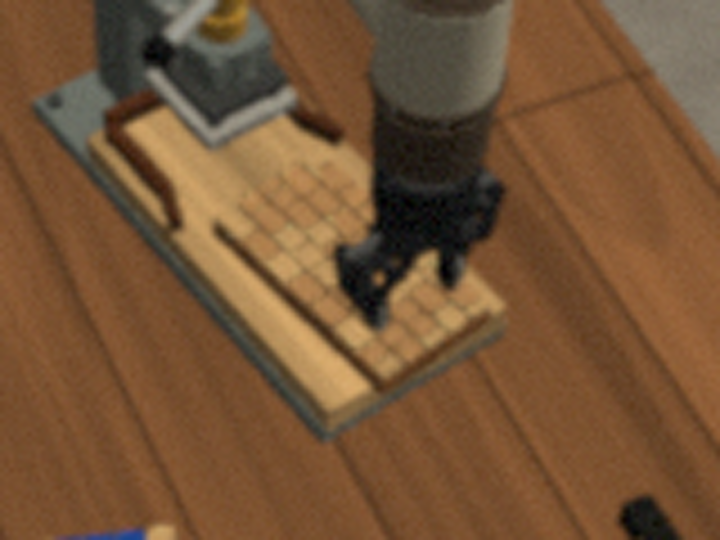

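View pics/top4.png

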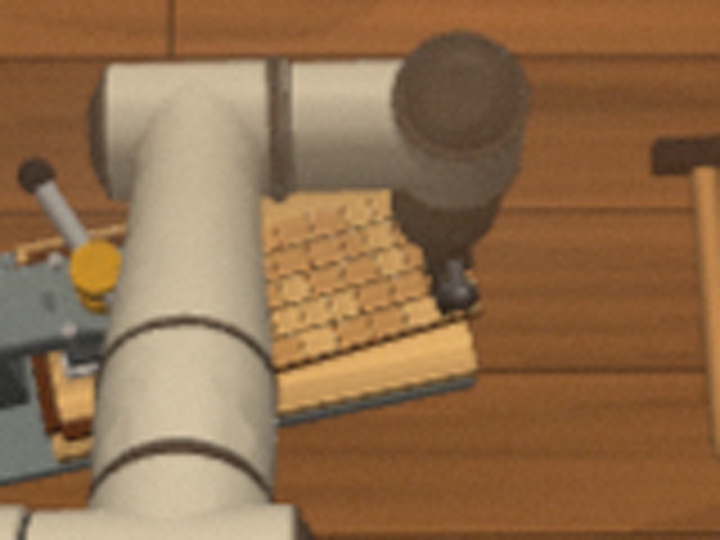

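The panel hasn't moved, and the fingers look to be over it, which doesn't match the reported pose. I'll project the TCP into the image to check.

Run:
```python
from h import *
s=arm.read_state();p=s["position"]; print(p)
for n in("side","top"):
    d=arm.get_image(n); q=proj(d,[p])[0]; print(n,q)
    o=(int(q[0])-30,int(q[1])-30); a=cv2.resize(d["img"][o[1]:o[1]+60,o[0]:o[0]+60,::-1],None,fx=10,fy=10,interpolation=cv2.INTER_CUBIC)
    M=Ro.from_quat(s["ee_rot"]).as_matrix()
    for v,c in(((0,0,0),(0,0,255)),((-30,0,0),(0,255,0)),((30,0,0),(255,0,0)),((-30,0,-25),(0,255,0)),((30,0,-25),(255,0,0))):
        e=(proj(d,[p+M@np.array(v,float)])[0]+.5-o)*10; cv2.circle(a,tuple(e.astype(int)),5,c,-1)
    cv2.imwrite(f"pics/{n}5.png",a)
    if n=="side":
        for px in[(int(q[0]),int(q[1]))]: print(dep(d,px))
```

```text
[ 607.77320115 -145.60254728   49.32655859]
side [357.13866167 209.41790949]
[ 601.03978035 -155.42639846   67.72708776]
top [332.51313553 168.46923497]
```

View pics/side5.png

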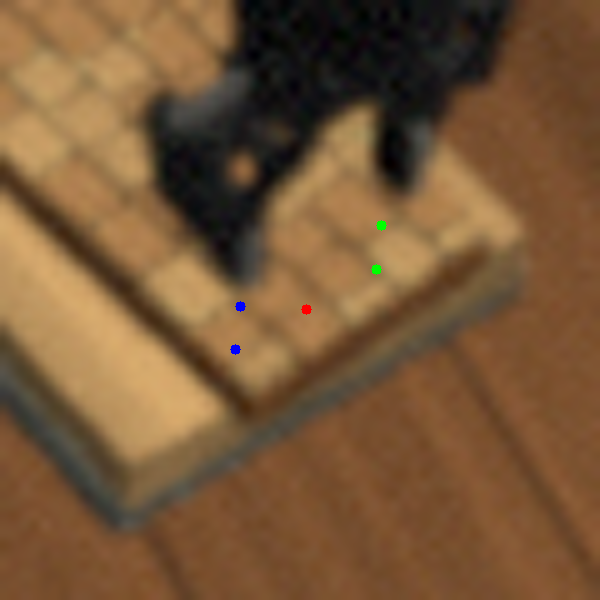

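View pics/top5.png

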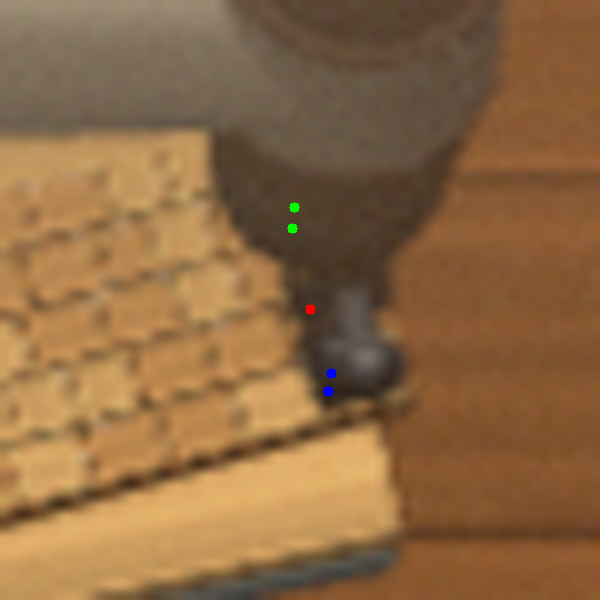

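Run:
```python
from h import *
np.set_printoptions(precision=1,suppress=True)
s=arm.read_state();p=s["position"]; print(p,s["clock"],s["joints"])
d=arm.get_image("side");T=arm.get_image("top")
print("side tips")
for px in[(350,204),(351,205),(351,206),(349,201),(367,196),(368,197),(347,198)]: print(px,dep(d,px),d["depth"][px[1],px[0]])
print("top knob")
for px in[(338,174),(339,173),(336,171)]: print(px,dep(T,px))
# darkest lowest pixels cloud
g=cv2.cvtColor(d["img"],cv2.COLOR_RGB2GRAY); ys,xs=np.nonzero(g[170:215,330:375]<75)
X=np.array([dep(d,(x+330,y+170)) for x,y in zip(xs,ys)]); o=X[np.argsort(X[:,2])][:60]; print(o[::6])
```

```text
[ 607.8 -146.    49.3] 4.9667 [ 0.   0.5 -0.2  0.  -0.9  0.2]
side tips
(350, 204) [ 570.7 -158.2  115.3] 1621.6965
(351, 205) [ 572.8 -161.6  112.8] 1632.4143
(351, 206) [ 573.5 -161.2  106.4] 1637.8508
(349, 201) [ 560.7 -167.3  147.7] 1599.3274
(367, 196) [ 639.1 -146.8  109.5] 1668.2058
(368, 197) [ 642.2 -148.7  104.7] 1657.3721
(347, 198) [ 552.1 -168.1  168.9] 1580.0549
top knob
(338, 174) [ 549.4 -155.5  197.9]
(339, 173) [ 553.6 -158.9  194.4]
(336, 171) [ 561.1 -149.8  191. ]
[[ 667.1 -149.9    1.4]
 [ 615.6 -167.4   46.3]
 [ 632.2 -163.8   50. ]
 [ 561.  -147.8   51.1]
 [ 659.8 -154.1   51.7]
 [ 541.5  -76.3   52.6]
 [ 551.8 -119.3   54.5]
 [ 548.8 -109.6   55.5]
 [ 628.1 -163.1   57.2]
 [ 604.8 -172.1   58.3]]
```

```bash
python3 - <<'E'
from h import *
np.set_printoptions(precision=1,suppress=True)
d=arm.get_image("side");T=arm.get_image("top")
for P in[(181.5,598,192),(181.5,598,242)]: print("start",proj(d,[P]),proj(T,[P]))
q=proj(d,[bed(-330,0,30)])[0].astype(int); print("pic3 origin",q-[80,60], "tip px",q-[80,60]+np.array([373,218])/4.5,q-[80,60]+np.array([455,175])/4.5)
M=np.array([XH,YH])
for z in(0,20,40,50,60): 
   c=np.array([618.3,-198.9]); print(z,proj(d,[np.r_[c+30*YH,152+z],np.r_[c-30*YH,152+z]]))
E
python3 - <<'E'
import cv2
a=cv2.imread("pics/side0.png")[20:110,110:230]; cv2.imwrite("pics/s0g.png",cv2.resize(a,None,fx=6,fy=6,interpolation=cv2.INTER_CUBIC))
E
```

```text
start [[172.5  77.5]] [[ 92.3 293.5]]
start [[169.5  66.8]] [[ 84.9 293.3]]
pic3 origin [281 150] tip px [363.9 198.4] [382.1 188.9]
0 [[362.2 206.1]
 [377.1 197.6]]
20 [[362.7 202.3]
 [377.7 193.7]]
40 [[363.2 198.4]
 [378.3 189.8]]
50 [[363.5 196.4]
 [378.6 187.8]]
60 [[363.7 194.4]
 [379.  185.8]]
```

View pics/s0g.png

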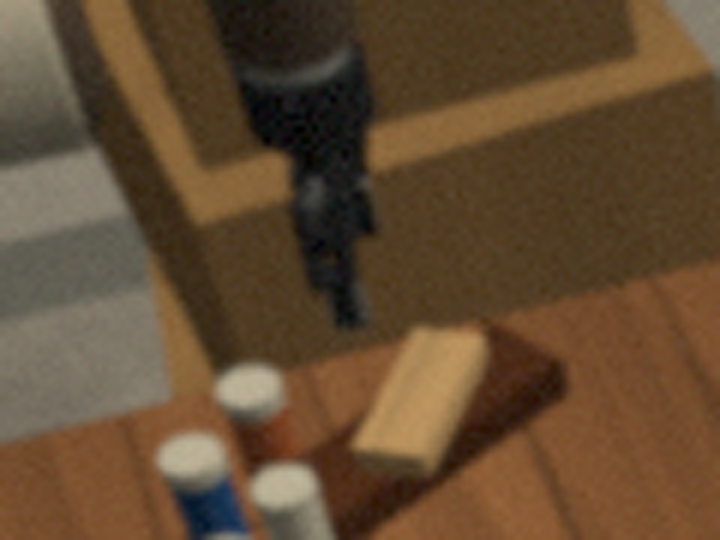

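Run:
```python
from h import *
np.set_printoptions(precision=1,suppress=True)
s=arm.read_state(); print(s["position"],s["clock"],s["gripper_width"])
d=arm.get_image("side")
cv2.imwrite("pics/side6.png",d["img"][:,:,::-1])
u=np.array([-.291,-.957,0])
for z in(192,205,242,255): print(z,proj(d,[np.array([181.5,598,z])+42*u,np.array([181.5,598,z])-42*u]))
np.save("s6.npy",d["depth"])
```

```text
[ 607.7 -146.2   49.2] 5.1667 60.186426040924125
192 [[171.8  84.7]
 [173.2  70.5]]
205 [[171.   82. ]
 [172.5  67.8]]
242 [[168.7  74. ]
 [170.3  59.8]]
255 [[167.9  71.1]
 [169.5  56.9]]
```

View pics/side6.png

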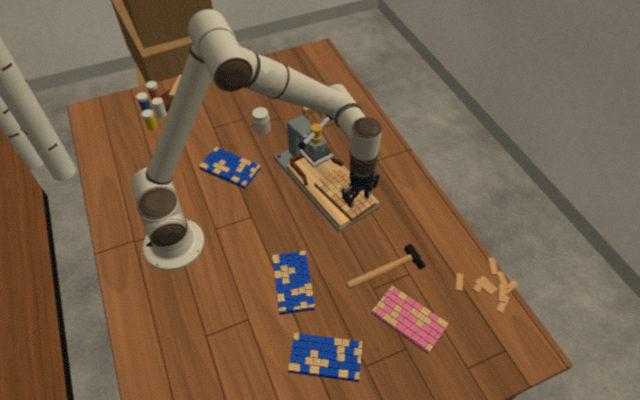

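The side image puts the fingertips well above the reported TCP. The same offset shows in the start image, and the panel was not touched. I'll measure that offset precisely.

Run:
```python
from h import *
np.set_printoptions(precision=1,suppress=True)
s=arm.read_state(); c=s["position"][:2]
d=arm.get_image("side")
for y in(30,38,-30,-38):
  for z in(60,75,90,105): 
    print(y,z,proj(d,[np.r_[c+y*YH-11*XH,z]]))
o=(335,180); a=d["img"][o[1]:o[1]+40,o[0]:o[0]+45,::-1]; a=cv2.resize(a,None,fx=16,fy=16,interpolation=cv2.INTER_CUBIC)
D=np.load("s6.npy")
for z,cc in((55,(0,0,255)),(75,(0,255,0)),(95,(255,0,0))):
  for y in(30,-30):
    q=(proj(d,[np.r_[c+y*YH+x*XH,z] for x in(-11,11)])+.5-o)*16; cv2.polylines(a,[q.astype(int)],False,cc,2)
cv2.imwrite("pics/side7.png",a)
```

```text
30 60 [[352.3 213.9]]
30 75 [[352.6 211.3]]
30 90 [[352.8 208.6]]
30 105 [[353.1 205.9]]
38 60 [[350.4 215. ]]
38 75 [[350.6 212.4]]
38 90 [[350.9 209.8]]
38 105 [[351.2 207.1]]
-30 60 [[366.4 205.8]]
-30 75 [[366.8 203.2]]
-30 90 [[367.2 200.5]]
-30 105 [[367.5 197.7]]
-38 60 [[368.3 204.7]]
-38 75 [[368.7 202.1]]
-38 90 [[369.  199.4]]
-38 105 [[369.4 196.7]]
```

View pics/side7.png

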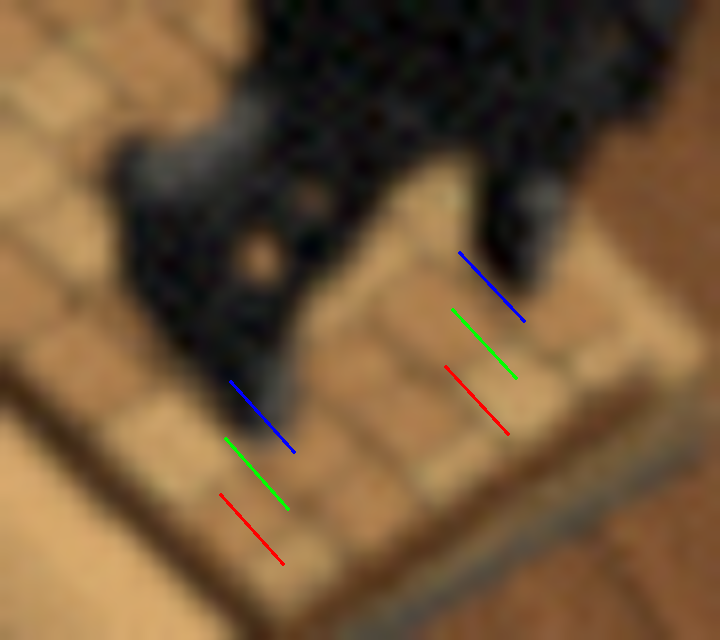

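```bash
python3 -m jog '[{"dx":0,"dy":0,"dz":8,"rx":0,"ry":0,"rz":0,"hand":60},{"dx":0,"dy":0,"dz":6,"rx":0,"ry":0,"rz":0,"hand":60},{"dx":0,"dy":0,"dz":2,"rx":0,"ry":0,"rz":0,"hand":60},{"dx":0,"dy":0,"dz":0,"rx":0,"ry":0,"rz":0,"hand":60}]'
python3 -m jog '[{"dx":0,"dy":0,"dz":2,"rx":0,"ry":0,"rz":0,"hand":60},{"dx":0,"dy":0,"dz":2,"rx":0,"ry":0,"rz":0,"hand":60},{"dx":0,"dy":0,"dz":0,"rx":0,"ry":0,"rz":0,"hand":60},{"dx":0,"dy":0,"dz":0,"rx":0,"ry":0,"rz":0,"hand":60}]'
```

```text
clock: 5.6
position: [606.8, -145.9, 31.9]
ee_rot: [-0.098, 0.995, 0.0, -0.001]
contact_force: [0.7, 0.3, -0.5]
gripper_width: 59.6
clock: 5.93
position: [607.8, -145.9, 29.3]
ee_rot: [-0.098, 0.995, -0.0, -0.0]
contact_force: [-0.2, -0.0, -0.6]
gripper_width: 59.6
```

```bash
python3 -m jog '[{"dx":0,"dy":0,"dz":2,"rx":0,"ry":0,"rz":0,"hand":60},{"dx":0,"dy":0,"dz":2,"rx":0,"ry":0,"rz":0,"hand":60},{"dx":0,"dy":0,"dz":0,"rx":0,"ry":0,"rz":0,"hand":60}]'
python3 - <<'E'
from h import *
s=arm.read_state(); c=s["position"][:2]; print(s["position"],s["contact_force"],s["clock"])
d=arm.get_image("side")
o=(335,180); a=d["img"][o[1]:o[1]+40,o[0]:o[0]+45,::-1]; a=cv2.resize(a,None,fx=16,fy=16,interpolation=cv2.INTER_CUBIC)
for z,cc in((68,(0,0,255)),):
  for y in(30,-30):
    q=(proj(d,[np.r_[c+y*YH+x*XH,z] for x in(-11,11)])+.5-o)*16; cv2.polylines(a,[q.astype(int)],False,cc,2)
cv2.imwrite("pics/side8.png",a)
E
```

```text
clock: 6.18
position: [607.4, -145.8, 24.9]
ee_rot: [-0.098, 0.995, 0.0, -0.0]
contact_force: [0.1, 0.1, 0.4]
gripper_width: 60.3
[ 607.42829696 -145.81422731   24.86783607] [0.14000665 0.10827749 0.36408202] 6.1833
```

View pics/side8.png

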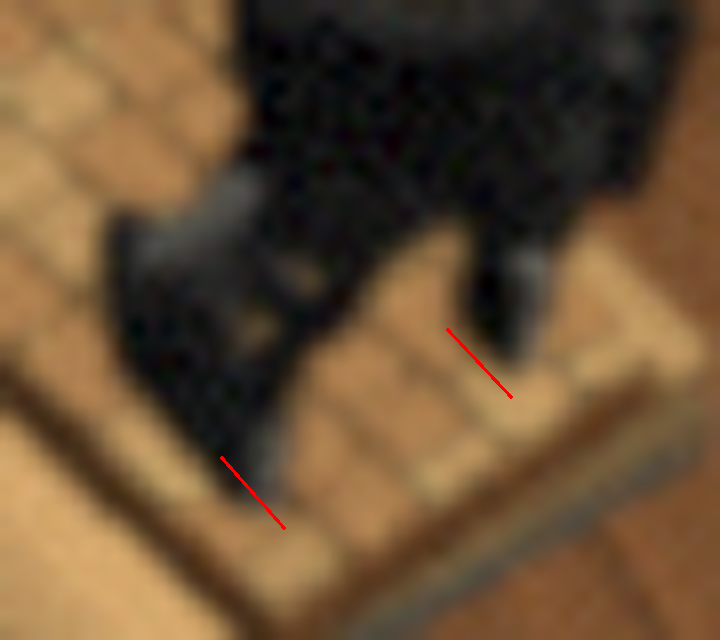

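```bash
python3 -m jog '[{"dx":0,"dy":0,"dz":1.5,"rx":0,"ry":0,"rz":0,"hand":60},{"dx":0,"dy":0,"dz":0,"rx":0,"ry":0,"rz":0,"hand":60}]'
python3 -m jog '[{"dx":0,"dy":0,"dz":1.5,"rx":0,"ry":0,"rz":0,"hand":60},{"dx":0,"dy":0,"dz":0,"rx":0,"ry":0,"rz":0,"hand":60}]'
python3 -m jog '[{"dx":0,"dy":0,"dz":1.5,"rx":0,"ry":0,"rz":0,"hand":60},{"dx":0,"dy":0,"dz":0,"rx":0,"ry":0,"rz":0,"hand":60}]'
```

```text
clock: 6.4
position: [607.9, -145.9, 23.9]
ee_rot: [-0.098, 0.995, -0.0, 0.0]
contact_force: [-0.4, 0.1, -0.2]
gripper_width: 60.0
clock: 6.57
position: [608.0, -145.9, 23.8]
ee_rot: [-0.098, 0.995, -0.0, 0.0]
contact_force: [-1.9, 1.0, 6.9]
gripper_width: 60.1
clock: 6.73
position: [608.0, -146.0, 23.7]
ee_rot: [-0.098, 0.995, -0.0, 0.0]
contact_force: [-4.5, 2.4, 13.1]
gripper_width: 60.2
```

Contact at reported z = 23.8 corresponds to the panel top at 68. With this opening the tips are therefore 44 mm above the reported TCP, and I'll account for that from now on. Next I'll back off behind the panel and lower properly.

```bash
python3 -m jog '[{"dx":0,"dy":0,"dz":-16,"rx":0,"ry":0,"rz":0,"hand":60},{"dx":0,"dy":-20,"dz":0,"rx":0,"ry":0,"rz":0,"hand":60},{"dx":0,"dy":-20,"dz":0,"rx":0,"ry":0,"rz":0,"hand":60},{"dx":0,"dy":-17,"dz":0,"rx":0,"ry":0,"rz":0,"hand":60},{"dx":0,"dy":0,"dz":0,"rx":0,"ry":0,"rz":0,"hand":60}]'
python3 - <<'E'
from h import *
go(np.r_[bed(-362,-1)[:2],8],-168.8)
E
```

```text
clock: 7.15
position: [619.3, -204.3, 36.8]
ee_rot: [-0.097, 0.995, -0.0, 0.0]
contact_force: [0.0, 1.0, -0.7]
gripper_width: 60.0
tcp [ 619.3 -204.3   36.8] bed [-365.4   -0.6] heading -168.91 zax [ 8.e-04 -6.e-04 -1.e+00] j [-0.07  0.57 -0.11  0.   -0.89  0.26] F [ 0.   1.  -0.7] Mz [ 0.01 -0.03  0.01] t 7.15 w 60.0
d tool [-0.4  3.4 28.8]
rz -0.002
```

```bash
python3 -m jog '[{"dx":0,"dy":0,"dz":15,"rx":0,"ry":0,"rz":0,"hand":60},{"dx":0,"dy":0,"dz":10,"rx":0,"ry":0,"rz":0,"hand":60},{"dx":0,"dy":0,"dz":4,"rx":0,"ry":0,"rz":0,"hand":60},{"dx":0,"dy":0,"dz":0,"rx":0,"ry":0,"rz":0,"hand":60}]'
python3 -m jog '[{"dx":0,"dy":6,"dz":0,"rx":0,"ry":0,"rz":0,"hand":60},{"dx":0,"dy":6,"dz":0,"rx":0,"ry":0,"rz":0,"hand":60},{"dx":0,"dy":6,"dz":0,"rx":0,"ry":0,"rz":0,"hand":60},{"dx":0,"dy":6,"dz":0,"rx":0,"ry":0,"rz":0,"hand":60},{"dx":0,"dy":6,"dz":0,"rx":0,"ry":0,"rz":0,"hand":60}]'
python3 -m jog '[{"dx":0,"dy":6,"dz":0,"rx":0,"ry":0,"rz":0,"hand":60},{"dx":0,"dy":6,"dz":0,"rx":0,"ry":0,"rz":0,"hand":60},{"dx":0,"dy":6,"dz":0,"rx":0,"ry":0,"rz":0,"hand":60},{"dx":0,"dy":6,"dz":0,"rx":0,"ry":0,"rz":0,"hand":60},{"dx":0,"dy":0,"dz":0,"rx":0,"ry":0,"rz":0,"hand":60}]'
python3 - <<'E'
from h import *
go(np.r_[bed(-211,-1)[:2],8],-168.8)
for n in("side",):
    d=arm.get_image(n); q=proj(d,[bed(-250,0,30)])[0].astype(int); a=d["img"][max(0,q[1]-60):q[1]+60,q[0]-80:q[0]+80,::-1]
    cv2.imwrite(f"pics/{n}9.png",cv2.resize(a,None,fx=4.5,fy=4.5,interpolation=cv2.INTER_CUBIC))
E
```

```text
clock: 7.48
position: [617.5, -201.2, 6.0]
ee_rot: [-0.098, 0.995, 0.0, -0.002]
contact_force: [-0.8, -0.6, -0.3]
gripper_width: 60.2
clock: 7.9
position: [613.1, -171.9, 8.5]
ee_rot: [-0.098, 0.995, -0.0, 0.0]
contact_force: [0.2, -3.5, 0.2]
gripper_width: 60.1
clock: 8.32
position: [608.5, -147.5, 8.1]
ee_rot: [-0.098, 0.995, 0.0, 0.0]
contact_force: [0.6, 0.5, -0.5]
gripper_width: 59.6
tcp [ 608.5 -147.5    8.1] bed [-307.6   -1. ] heading -168.74 zax [ 8.e-04  6.e-04 -1.e+00] j [ 0.02  0.56 -0.2  -0.   -0.8   0.18] F [ 0.6  0.5 -0.5] Mz [-0.02 -0.01  0.01] t 8.32 w 59.6
d tool [-0.1 96.6  0.1]
rz 0.001
```

View pics/side9.png

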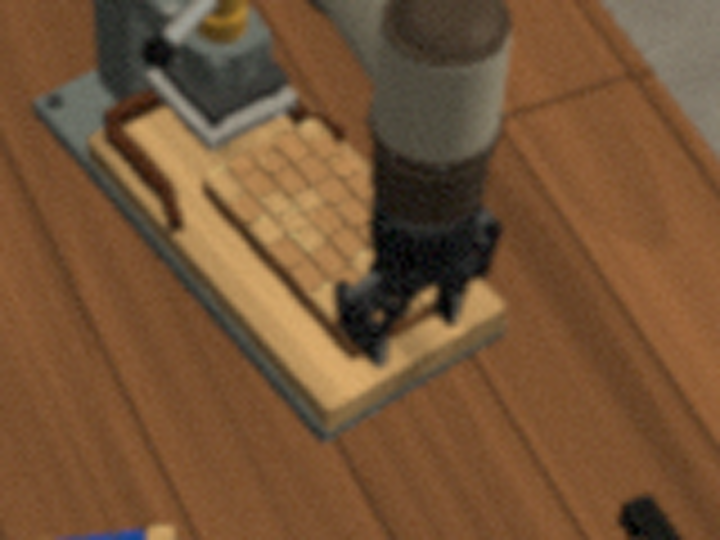

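Run:
```python
from h import *
d=arm.get_image("side"); q=proj(d,[bed(-250,0,30)])[0].astype(int)-[80,60]
for c in((205,187),(300,118),(357,352),(250,240)):
    p=np.array(c)/4.5+q-.4; print(c,np.round(tobed(onz(d,p,68)),1))
a=d["img"][q[1]+15:q[1]+90,q[0]+25:q[0]+115,::-1]; a=cv2.resize(a,None,fx=8,fy=8,interpolation=cv2.INTER_CUBIC)
for X in [bed(-115,63),bed(-115,-63),bed(-80,61),bed(-80,-61),bed(-97,55,24),bed(-97,-55,24),bed(-297,55,24)]:
    e=(proj(d,[X])[0]+.5-q-[25,15])*8; cv2.circle(a,tuple(e.astype(int)),4,(0,0,255),-1)
cv2.imwrite("pics/side10.png",a)
```

```text
(205, 187) [-106.7   48.9]
(300, 118) [-89.9 -55.1]
(357, 352) [-302.5   45.6]
(250, 240) [-170.4   50.2]
```

View pics/side10.png

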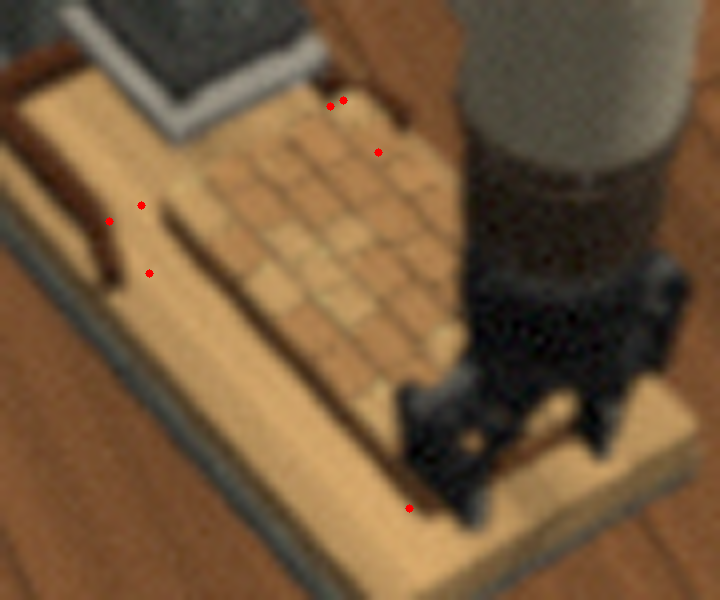

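```bash
python3 -m jog '[{"dx":0,"dy":8,"dz":0,"rx":0,"ry":0,"rz":0,"hand":60},{"dx":0,"dy":8,"dz":0,"rx":0,"ry":0,"rz":0,"hand":60},{"dx":0,"dy":8,"dz":0,"rx":0,"ry":0,"rz":0,"hand":60},{"dx":0,"dy":8,"dz":0,"rx":0,"ry":0,"rz":0,"hand":60},{"dx":0,"dy":8,"dz":0,"rx":0,"ry":0,"rz":0,"hand":60}]'
python3 -m jog '[{"dx":0,"dy":8,"dz":0,"rx":0,"ry":0,"rz":0,"hand":60},{"dx":0,"dy":8,"dz":0,"rx":0,"ry":0,"rz":0,"hand":60},{"dx":0,"dy":8,"dz":0,"rx":0,"ry":0,"rz":0,"hand":60},{"dx":0,"dy":8,"dz":0,"rx":0,"ry":0,"rz":0,"hand":60},{"dx":0,"dy":0,"dz":0,"rx":0,"ry":0,"rz":0,"hand":60}]'
python3 -c "
from h import *
go(np.r_[bed(-211,-1)[:2],8],-168.8)"
```

```text
clock: 8.83
position: [600.1, -109.3, 7.5]
ee_rot: [-0.098, 0.995, 0.0, -0.0]
contact_force: [-0.4, -1.7, -0.4]
gripper_width: 60.1
clock: 9.25
position: [594.2, -76.2, 7.8]
ee_rot: [-0.098, 0.995, 0.0, 0.0]
contact_force: [1.2, -1.2, 0.4]
gripper_width: 60.1
tcp [594.2 -76.2   7.8] bed [-234.9   -0.8] heading -168.7 zax [ 3.e-04  7.e-04 -1.e+00] j [ 0.14  0.53 -0.28 -0.   -0.77  0.06] F [ 1.2 -1.2  0.4] Mz [-0.02 -0.06  0.  ] t 9.25 w 60.1
d tool [-0.2 23.9 -0.2]
rz 0.0018
```

```bash
python3 -m jog '[{"dx":0,"dy":4,"dz":0,"rx":0,"ry":0,"rz":0,"hand":60},{"dx":0,"dy":4,"dz":0,"rx":0,"ry":0,"rz":0,"hand":60},{"dx":0,"dy":4,"dz":0,"rx":0,"ry":0,"rz":0,"hand":60},{"dx":0,"dy":4,"dz":0,"rx":0,"ry":0,"rz":0,"hand":60},{"dx":0,"dy":0,"dz":0,"rx":0,"ry":0,"rz":0,"hand":60}]'
python3 -m jog '[{"dx":0,"dy":3,"dz":0,"rx":0,"ry":0,"rz":0,"hand":60},{"dx":0,"dy":0,"dz":0,"rx":0,"ry":0,"rz":0,"hand":60}]'
python3 -m jog '[{"dx":0,"dy":2,"dz":0,"rx":0,"ry":0,"rz":0,"hand":60},{"dx":0,"dy":0,"dz":0,"rx":0,"ry":0,"rz":0,"hand":60}]'
python3 -c "
from h import *
go(np.r_[bed(-211,-1)[:2],8],-168.8)"
```

```text
clock: 9.67
position: [590.9, -62.0, 7.9]
ee_rot: [-0.098, 0.995, 0.0, -0.0]
contact_force: [-1.1, -1.0, -1.2]
gripper_width: 60.1
clock: 9.83
position: [590.5, -59.3, 7.8]
ee_rot: [-0.098, 0.995, 0.0, -0.0]
contact_force: [-1.0, -1.6, 1.2]
gripper_width: 60.0
clock: 10.0
position: [590.1, -57.6, 7.8]
ee_rot: [-0.098, 0.995, -0.0, -0.0]
contact_force: [-1.7, -2.5, 0.4]
gripper_width: 60.0
tcp [590.1 -57.6   7.8] bed [-215.8   -0.4] heading -168.77 zax [-3.e-04 -1.e-04 -1.e+00] j [ 0.18  0.52 -0.29  0.   -0.76  0.02] F [-1.7 -2.5  0.4] Mz [-0.92  0.37  0.09] t 10.0 w 60.0
d tool [-0.6  4.8 -0.2]
rz 0.0006
```

```bash
python3 -m jog '[{"dx":0,"dy":2,"dz":0,"rx":0,"ry":0,"rz":0,"hand":60},{"dx":0,"dy":0,"dz":0,"rx":0,"ry":0,"rz":0,"hand":60}]'
python3 -m jog '[{"dx":0,"dy":2,"dz":0,"rx":0,"ry":0,"rz":0,"hand":60},{"dx":0,"dy":0,"dz":0,"rx":0,"ry":0,"rz":0,"hand":60}]'
python3 -m jog '[{"dx":0,"dy":2,"dz":0,"rx":0,"ry":0,"rz":0,"hand":60},{"dx":0,"dy":0,"dz":0,"rx":0,"ry":0,"rz":0,"hand":60}]'
python3 -c "
from h import *
go(np.r_[bed(-211,-1)[:2],8],-168.8)"
```

```text
clock: 10.17
position: [588.8, -57.2, 7.8]
ee_rot: [-0.098, 0.995, -0.001, -0.001]
contact_force: [-2.0, -9.1, 0.8]
gripper_width: 59.7
clock: 10.33
position: [587.3, -56.8, 7.7]
ee_rot: [-0.099, 0.995, -0.002, -0.003]
contact_force: [-2.1, -13.5, 1.2]
gripper_width: 59.9
clock: 10.5
position: [585.8, -56.5, 7.6]
ee_rot: [-0.099, 0.995, -0.003, -0.004]
contact_force: [-3.7, -19.5, 1.9]
gripper_width: 60.1
tcp [585.8 -56.5   7.6] bed [-213.9    3.6] heading -168.65 zax [-0.008  -0.0061 -0.9999] j [ 0.18  0.52 -0.3   0.01 -0.76  0.01] F [ -3.7 -19.5   1.9] Mz [-5.5   1.03  0.76] t 10.5 w 60.1
d tool [-4.6  2.9 -0.5]
rz 0.0027
```

The push force rose steadily with no further movement, so the panel is against the stop, or jammed. I'll back off, lift and look.

```bash
python3 -m jog '[{"dx":0,"dy":-10,"dz":0,"rx":0,"ry":0,"rz":0,"hand":60},{"dx":0,"dy":-20,"dz":0,"rx":0,"ry":0,"rz":0,"hand":60},{"dx":0,"dy":-20,"dz":-20,"rx":0,"ry":0,"rz":0,"hand":60},{"dx":0,"dy":-20,"dz":-35,"rx":0,"ry":0,"rz":0,"hand":85},{"dx":0,"dy":-20,"dz":-35,"rx":0,"ry":0,"rz":0,"hand":85}]'
python3 -m jog '[{"dx":0,"dy":0,"dz":-40,"rx":0,"ry":0,"rz":0,"hand":85},{"dx":0,"dy":0,"dz":-40,"rx":0,"ry":0,"rz":0,"hand":85},{"dx":0,"dy":0,"dz":-40,"rx":0,"ry":0,"rz":0,"hand":85},{"dx":0,"dy":0,"dz":-40,"rx":0,"ry":0,"rz":0,"hand":85},{"dx":0,"dy":0,"dz":0,"rx":0,"ry":0,"rz":0,"hand":85}]'
python3 - <<'E'
from h import *
go(np.r_[bed(-60,0)[:2],300],-168.8)
for n in("side","top"):
    d=arm.get_image(n); q=proj(d,[bed(-130,0,30)])[0].astype(int)-[45,35]; a=cv2.resize(d["img"][q[1]:q[1]+70,q[0]:q[0]+90,::-1],None,fx=8,fy=8,interpolation=cv2.INTER_CUBIC)
    for X in [bed(0,55,24),bed(-200,55,24),bed(-200,-55,24),bed(-200,55,0)]:
        e=(proj(d,[X])[0]+.5-q)*8; cv2.circle(a,tuple(e.astype(int)),4,(0,0,255),-1)
    cv2.imwrite(f"pics/{n}11.png",a); np.save(f"q{n}.npy",q)
E
```

```text
clock: 10.92
position: [606.7, -140.0, 97.8]
ee_rot: [-0.098, 0.995, 0.001, -0.001]
contact_force: [1.8, 0.8, 0.0]
gripper_width: 81.5
clock: 11.33
position: [611.8, -140.5, 268.7]
ee_rot: [-0.098, 0.995, -0.002, 0.01]
contact_force: [0.3, 0.1, 2.0]
gripper_width: 84.7
tcp [ 611.8 -140.5  268.7] bed [-301.4   -5.6] heading -168.72 zax [ 0.0206 -0.0022 -0.9998] j [ 0.03  0.34  0.13  0.   -1.34  0.16] F [0.3 0.1 2. ] Mz [-0.08 -0.11  0.02] t 11.33 w 84.7
d tool [  4.7 241.2 -32.9]
rz 0.0014
```

View pics/side11.png

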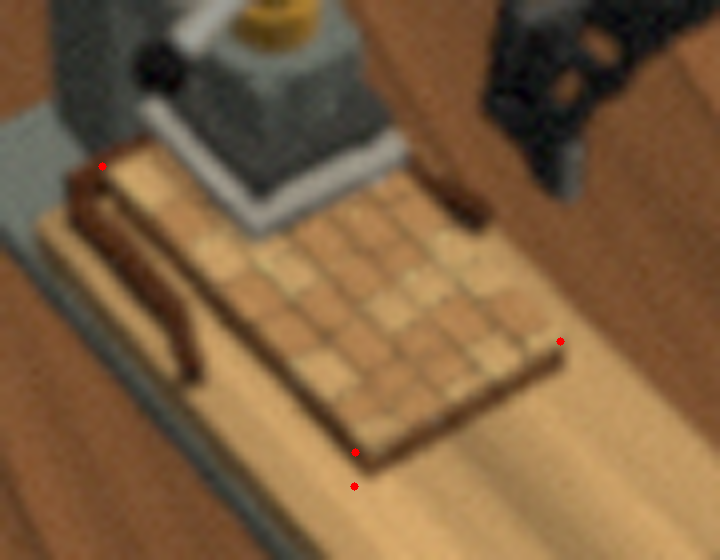

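View pics/top11.png

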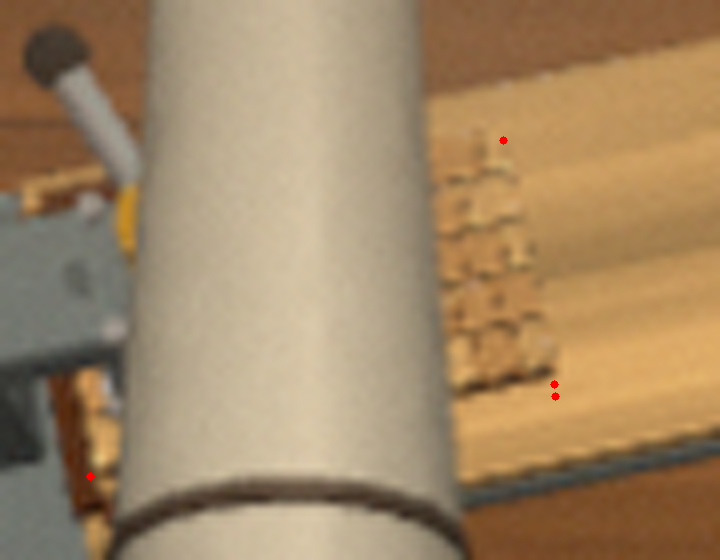

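Run:
```python
from h import *
d=arm.get_image("side"); q=np.load("qside.npy")
for c in((362,455),(560,343),(105,172),(235,322)):
    print(c,np.round(tobed(onz(d,np.array(c)/8+q-.5,67)),1))
```

```text
(362, 455) [-201.9   52.9]
(560, 343) [-200.1  -54.9]
(105, 172) [-2.7 55.3]
(235, 322) [-109.6   56.3]
```

The panel is home: rear edge at x≈−201, near edge at y≈55, square to about 1°. The sole is still raised. Next I'll move above the screw axis.

```bash
python3 -m jog '[{"dx":0.8,"dy":40,"dz":0,"rx":0,"ry":0,"rz":0,"hand":85},{"dx":0.8,"dy":40,"dz":0,"rx":0,"ry":0,"rz":0,"hand":85},{"dx":0.8,"dy":40,"dz":0,"rx":0,"ry":0,"rz":0,"hand":85},{"dx":0.8,"dy":40,"dz":0,"rx":0,"ry":0,"rz":0,"hand":85},{"dx":0.8,"dy":40,"dz":0,"rx":0,"ry":0,"rz":0,"hand":85}]'
python3 -m jog '[{"dx":0.8,"dy":40,"dz":0,"rx":0,"ry":0,"rz":0,"hand":85},{"dx":0,"dy":0,"dz":0,"rx":0,"ry":0,"rz":-0.12,"hand":85},{"dx":0,"dy":0,"dz":0,"rx":0,"ry":0,"rz":-0.12,"hand":85},{"dx":0,"dy":0,"dz":0,"rx":0,"ry":0,"rz":-0.12,"hand":85},{"dx":0,"dy":0,"dz":0,"rx":0,"ry":0,"rz":-0.12,"hand":85}]'
python3 -m jog '[{"dx":0,"dy":0,"dz":0,"rx":0,"ry":0,"rz":-0.12,"hand":85},{"dx":0,"dy":0,"dz":0,"rx":0,"ry":0,"rz":-0.12,"hand":85},{"dx":0,"dy":0,"dz":0,"rx":0,"ry":0,"rz":-0.12,"hand":85},{"dx":0,"dy":0,"dz":0,"rx":0,"ry":0,"rz":-0.12,"hand":85},{"dx":0,"dy":0,"dz":0,"rx":0,"ry":0,"rz":-0.12,"hand":85}]'
python3 -m jog '[{"dx":0,"dy":0,"dz":0,"rx":0,"ry":0,"rz":-0.12,"hand":85},{"dx":0,"dy":0,"dz":0,"rx":0,"ry":0,"rz":-0.12,"hand":85},{"dx":0,"dy":0,"dz":0,"rx":0,"ry":0,"rz":-0.1,"hand":85},{"dx":0,"dy":0,"dz":0,"rx":0,"ry":0,"rz":0,"hand":85},{"dx":0,"dy":0,"dz":0,"rx":0,"ry":0,"rz":0,"hand":85}]'
python3 - <<'E'
from h import *
go(np.r_[HUB,205],-87.3)
E
```

```text
clock: 11.9
position: [562.4, 57.3, 255.7]
ee_rot: [-0.098, 0.995, 0.0, -0.002]
contact_force: [0.8, 0.5, -0.9]
gripper_width: 85.1
clock: 12.32
position: [554.3, 95.4, 255.5]
ee_rot: [-0.335, 0.942, 0.0, -0.002]
contact_force: [-0.4, -0.0, 0.8]
gripper_width: 85.1
clock: 12.73
position: [554.4, 94.8, 255.5]
ee_rot: [-0.598, 0.802, 0.001, -0.002]
contact_force: [-0.6, 0.4, -0.1]
gripper_width: 85.3
clock: 13.15
position: [554.6, 94.7, 256.2]
ee_rot: [0.722, -0.692, -0.001, 0.001]
contact_force: [-0.3, -0.1, -0.4]
gripper_width: 85.4
tcp [554.6  94.7 256.2] bed [-59.6   4.8] heading -87.56 zax [-2.6e-03 -5.0e-04 -1.0e+00] j [ 0.46  0.24 -0.04 -0.   -1.29  1.16] F [-0.3 -0.1 -0.4] Mz [ 0.01 -0.    0.  ] t 13.15 w 85.4
d tool [-0.3 -4.9 51.1]
rz -0.0045
```

```bash
python3 -m jog '[{"dx":0,"dy":-4.9,"dz":25,"rx":0,"ry":0,"rz":0,"hand":85},{"dx":0,"dy":0,"dz":20,"rx":0,"ry":0,"rz":0,"hand":85},{"dx":0,"dy":0,"dz":0,"rx":0,"ry":0,"rz":0,"hand":85},{"dx":0,"dy":0,"dz":0,"rx":0,"ry":0,"rz":0,"hand":85}]'
python3 - <<'E'
from h import *
go(np.r_[HUB,155],-87.3)
s=arm.read_state();p=s["position"];M=Ro.from_quat(s["ee_rot"]).as_matrix()
for n in("side","top"):
    d=arm.get_image(n); q=proj(d,[np.r_[HUB,240]])[0].astype(int)-[45,40]; a=cv2.resize(d["img"][q[1]:q[1]+75,q[0]:q[0]+90,::-1],None,fx=8,fy=8,interpolation=cv2.INTER_CUBIC)
    for v,c in(((42,0,-51),(0,0,255)),((-42,0,-51),(0,0,255)),((0,0,-38-73),(0,255,0))):
        e=(proj(d,[p+M@np.array(v,float)])[0]+.5-q)*8; cv2.circle(a,tuple(e.astype(int)),4,c,-1)
    cv2.imwrite(f"pics/{n}12.png",a)
E
```

```text
clock: 13.48
position: [559.4, 94.4, 211.6]
ee_rot: [0.722, -0.691, -0.001, 0.002]
contact_force: [0.1, 0.3, 1.1]
gripper_width: 84.9
tcp [559.4  94.4 211.6] bed [-60.8   0.2] heading -87.49 zax [-0.003  -0.0016 -1.    ] j [ 0.45  0.28 -0.1   0.   -1.2   1.16] F [0.1 0.3 1.1] Mz [-0.04 -0.09  0.  ] t 13.48 w 84.9
d tool [-0.9 -0.2 56.6]
rz -0.0033
```

View pics/side12.png

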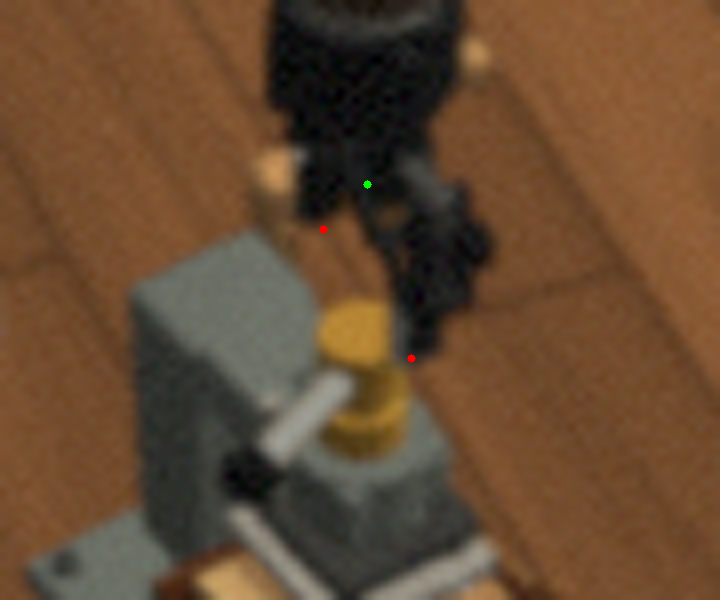

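View pics/top12.png

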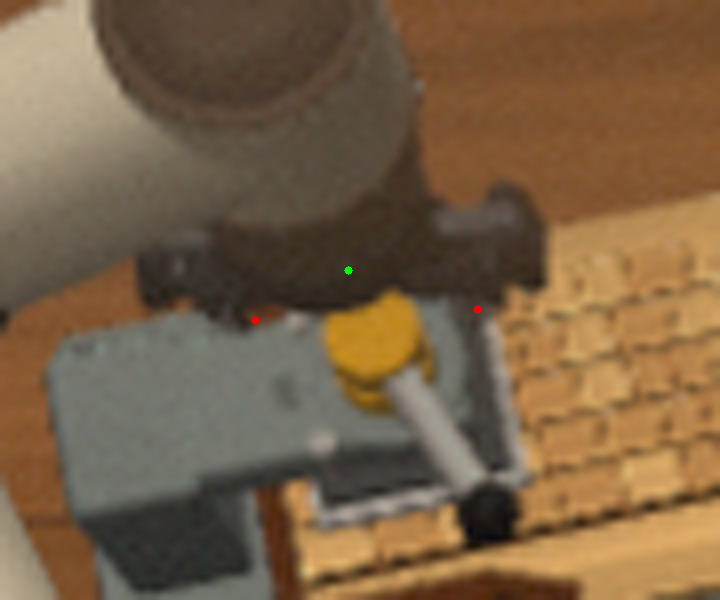

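```bash
python3 -m jog '[{"dx":0,"dy":0,"dz":20,"rx":0,"ry":0,"rz":0,"hand":85},{"dx":0,"dy":0,"dz":15,"rx":0,"ry":0,"rz":0,"hand":85},{"dx":0,"dy":0,"dz":0,"rx":0,"ry":0,"rz":0,"hand":85}]'
python3 -m jog '[{"dx":0,"dy":0,"dz":12,"rx":0,"ry":0,"rz":0,"hand":85},{"dx":0,"dy":0,"dz":10,"rx":0,"ry":0,"rz":0,"hand":85},{"dx":0,"dy":0,"dz":0,"rx":0,"ry":0,"rz":0,"hand":85}]'
python3 - <<'E'
from h import *
go(np.r_[HUB,152],-87.3)
for n in("side",):
    d=arm.get_image(n); q=proj(d,[np.r_[HUB,240]])[0].astype(int)-[45,40]; a=cv2.resize(d["img"][q[1]:q[1]+75,q[0]:q[0]+90,::-1],None,fx=8,fy=8,interpolation=cv2.INTER_CUBIC)
    cv2.imwrite(f"pics/{n}13.png",a)
E
```

```text
clock: 13.83
position: [558.8, 94.5, 176.2]
ee_rot: [0.723, -0.691, -0.001, 0.001]
contact_force: [0.3, 0.3, -0.7]
gripper_width: 84.7
clock: 14.08
position: [559.3, 94.6, 155.0]
ee_rot: [0.723, -0.691, -0.001, 0.001]
contact_force: [0.3, 0.1, -0.6]
gripper_width: 85.3
tcp [559.3  94.6 155. ] bed [-60.6   0.2] heading -87.44 zax [-2.e-03 -4.e-04 -1.e+00] j [ 0.45  0.32 -0.19 -0.   -1.06  1.16] F [ 0.3  0.1 -0.6] Mz [-0.01  0.06  0.02] t 14.08 w 85.3
d tool [-0.6 -0.1  3. ]
rz -0.0025
```

View pics/side13.png

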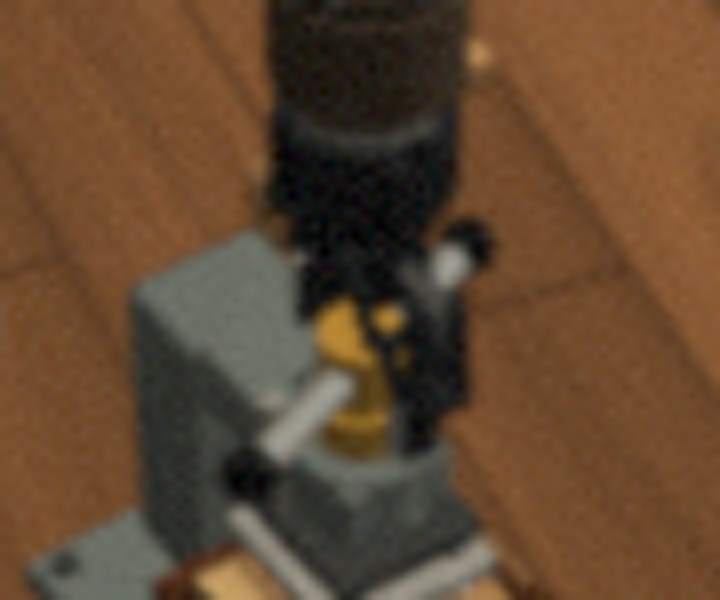

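```bash
python3 -m jog '[{"dx":0,"dy":0,"dz":0,"rx":0,"ry":0,"rz":0.12,"hand":85},{"dx":0,"dy":0,"dz":0,"rx":0,"ry":0,"rz":0.12,"hand":85},{"dx":0,"dy":0,"dz":0,"rx":0,"ry":0,"rz":0.12,"hand":85},{"dx":0,"dy":0,"dz":0,"rx":0,"ry":0,"rz":0.12,"hand":85},{"dx":0,"dy":0,"dz":0,"rx":0,"ry":0,"rz":0.12,"hand":85}]'
python3 -c "
from h import *
go(np.r_[HUB,155])"
python3 -m jog '[{"dx":0,"dy":0,"dz":0,"rx":0,"ry":0,"rz":0.12,"hand":85},{"dx":0,"dy":0,"dz":0,"rx":0,"ry":0,"rz":0.12,"hand":85},{"dx":0,"dy":0,"dz":0,"rx":0,"ry":0,"rz":0.12,"hand":85},{"dx":0,"dy":0,"dz":0,"rx":0,"ry":0,"rz":0.12,"hand":85},{"dx":0,"dy":0,"dz":0,"rx":0,"ry":0,"rz":0.12,"hand":85}]'
python3 -c "
from h import *
go(np.r_[HUB,155])"
```

```text
clock: 14.55
position: [560.8, 94.9, 157.2]
ee_rot: [-0.484, 0.875, -0.0, 0.001]
contact_force: [-0.4, 0.3, 1.0]
gripper_width: 85.0
tcp [560.8  94.9 157.2] bed [-60.6  -1.3] heading -122.12 zax [ 2.1e-03  5.0e-04 -1.0e+00] j [ 0.45  0.32 -0.19  0.   -1.06  0.56] F [-0.4  0.3  1. ] Mz [0.23 0.23 0.1 ] t 14.55 w 85.0
d tool [0.5 1.4 2.2]
clock: 14.97
position: [561.0, 93.3, 157.3]
ee_rot: [-0.204, 0.979, -0.001, 0.001]
contact_force: [1.8, -6.7, -1.2]
gripper_width: 85.0
tcp [561.   93.3 157.3] bed [-62.2  -1.2] heading -156.41 zax [ 0.0019 -0.0025 -1.    ] j [ 0.45  0.32 -0.19  0.   -1.07 -0.04] F [ 1.8 -6.7 -1.2] Mz [-1.77 -0.6   0.4 ] t 14.97 w 85.0
d tool [0.7 2.4 2.3]
```

The wrist torque of about 0.4 N m shows the bar is being turned, so I'll continue the stroke.

```bash
python3 -m jog '[{"dx":0,"dy":0,"dz":0,"rx":0,"ry":0,"rz":0.12,"hand":85},{"dx":0,"dy":0,"dz":0,"rx":0,"ry":0,"rz":0.12,"hand":85},{"dx":0,"dy":0,"dz":0,"rx":0,"ry":0,"rz":0.12,"hand":85},{"dx":0,"dy":0,"dz":0,"rx":0,"ry":0,"rz":0.12,"hand":85},{"dx":0,"dy":0,"dz":0,"rx":0,"ry":0,"rz":0.12,"hand":85}]'
python3 -m jog '[{"dx":0,"dy":0,"dz":0,"rx":0,"ry":0,"rz":0.12,"hand":85},{"dx":0,"dy":0,"dz":0,"rx":0,"ry":0,"rz":0.12,"hand":85},{"dx":0,"dy":0,"dz":0,"rx":0,"ry":0,"rz":0.12,"hand":85},{"dx":0,"dy":0,"dz":0,"rx":0,"ry":0,"rz":0.12,"hand":85},{"dx":0,"dy":0,"dz":0,"rx":0,"ry":0,"rz":0.12,"hand":85}]'
python3 -m jog '[{"dx":0,"dy":0,"dz":0,"rx":0,"ry":0,"rz":0.12,"hand":85},{"dx":0,"dy":0,"dz":0,"rx":0,"ry":0,"rz":0.12,"hand":85},{"dx":0,"dy":0,"dz":0,"rx":0,"ry":0,"rz":0.12,"hand":85},{"dx":0,"dy":0,"dz":0,"rx":0,"ry":0,"rz":0.12,"hand":85},{"dx":0,"dy":0,"dz":0,"rx":0,"ry":0,"rz":0.12,"hand":85}]'
python3 -m jog '[{"dx":0,"dy":0,"dz":0,"rx":0,"ry":0,"rz":0.12,"hand":85},{"dx":0,"dy":0,"dz":0,"rx":0,"ry":0,"rz":0.12,"hand":85},{"dx":0,"dy":0,"dz":0,"rx":0,"ry":0,"rz":0.12,"hand":85},{"dx":0,"dy":0,"dz":0,"rx":0,"ry":0,"rz":0.12,"hand":85},{"dx":0,"dy":0,"dz":0,"rx":0,"ry":0,"rz":0.12,"hand":85}]'
python3 -c "
from h import *
go(np.r_[HUB,155])"
```

```text
clock: 15.38
position: [560.1, 91.4, 157.1]
ee_rot: [0.094, 0.996, -0.003, -0.0]
contact_force: [-1.3, -9.3, 0.3]
gripper_width: 85.2
clock: 15.8
position: [557.5, 91.3, 156.5]
ee_rot: [0.385, 0.923, -0.004, -0.002]
contact_force: [-4.1, -7.6, 2.1]
gripper_width: 84.7
clock: 16.22
position: [556.6, 92.3, 156.2]
ee_rot: [0.64, 0.768, -0.004, -0.002]
contact_force: [-8.1, -4.7, 2.3]
gripper_width: 85.3
clock: 16.63
position: [557.0, 93.2, 156.0]
ee_rot: [0.839, 0.545, -0.003, -0.001]
contact_force: [-5.3, -2.1, 0.3]
gripper_width: 85.0
tcp [557.   93.2 156. ] bed [-61.5   2.7] heading 66.03 zax [-0.0065 -0.0028 -1.    ] j [ 0.45  0.32 -0.19 -0.   -1.07 -2.44] F [-5.3 -2.1  0.3] Mz [-0.4   1.38  0.38] t 16.63 w 85.0
d tool [2.8 1.4 1. ]
```

```bash
python3 -m jog '[{"dx":0,"dy":0,"dz":0,"rx":0,"ry":0,"rz":0.12,"hand":85},{"dx":0,"dy":0,"dz":0,"rx":0,"ry":0,"rz":0.12,"hand":85},{"dx":0,"dy":0,"dz":0,"rx":0,"ry":0,"rz":0.12,"hand":85},{"dx":0,"dy":0,"dz":0,"rx":0,"ry":0,"rz":0,"hand":85}]'
python3 -c "
from h import *
go(np.r_[HUB,155])"
python3 -m jog '[{"dx":0,"dy":0,"dz":0,"rx":0,"ry":0,"rz":-0.12,"hand":85},{"dx":0,"dy":0,"dz":0,"rx":0,"ry":0,"rz":-0.12,"hand":85},{"dx":0,"dy":0,"dz":-28,"rx":0,"ry":0,"rz":-0.06,"hand":85},{"dx":0,"dy":0,"dz":-28,"rx":0,"ry":0,"rz":0,"hand":85},{"dx":0,"dy":0,"dz":0,"rx":0,"ry":0,"rz":0,"hand":85}]'
python3 - <<'E'
from h import *
go(np.r_[HUB,210])
for n in("side","top"):
    d=arm.get_image(n); q=proj(d,[np.r_[HUB,240]])[0].astype(int)-[45,40]; a=cv2.resize(d["img"][q[1]:q[1]+75,q[0]:q[0]+90,::-1],None,fx=8,fy=8,interpolation=cv2.INTER_CUBIC)
    cv2.imwrite(f"pics/{n}14.png",a)
E
```

```text
clock: 16.97
position: [559.0, 94.0, 156.4]
ee_rot: [0.922, 0.387, -0.001, 0.0]
contact_force: [-0.8, -0.7, 0.1]
gripper_width: 84.9
tcp [559.   94.  156.4] bed [-61.1   0.7] heading 45.52 zax [-0.0019 -0.0012 -1.    ] j [ 0.45  0.32 -0.19  0.   -1.07 -2.8 ] F [-0.8 -0.7  0.1] Mz [-0.13 -0.02 -0.02] t 16.97 w 84.9
d tool [ 1.2 -0.6  1.4]
clock: 17.38
position: [564.5, 95.7, 219.3]
ee_rot: [0.852, 0.523, 0.007, 0.002]
contact_force: [1.5, 0.2, 0.5]
gripper_width: 85.4
tcp [564.5  95.7 219.3] bed [-60.5  -5.1] heading 63.06 zax [ 0.014   0.0031 -0.9999] j [ 0.45  0.27 -0.09  0.   -1.19 -2.5 ] F [1.5 0.2 0.5] Mz [ 0.   -0.06 -0.04] t 17.38 w 85.4
d tool [-2.8 -4.4  9.3]
```

View pics/side14.png

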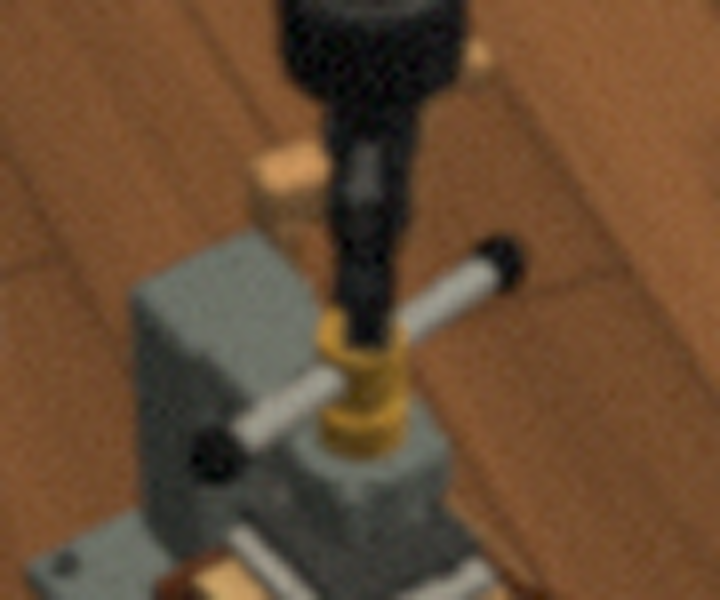

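View pics/top14.png

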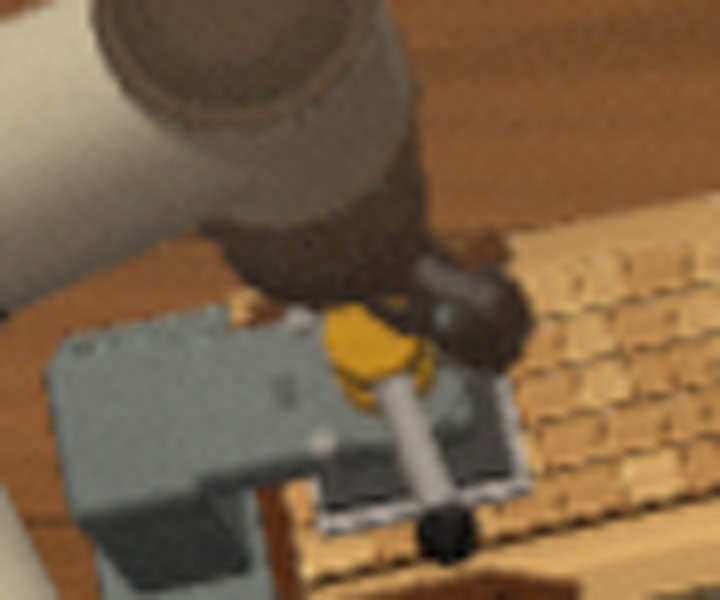

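Run:
```python
from h import *
d=arm.get_image("side"); q=proj(d,[np.r_[HUB,240]])[0].astype(int)-[45,40]
a=onz(d,np.array((502,262))/8+q-.5,225);b=onz(d,np.array((214,455))/8+q-.5,225); v=(a-b)[:2]; h=np.rad2deg(np.arctan2(v[1],v[0])); print(a,b,np.hypot(*v),h,"t mod180",(101.2-h)%180)
# sole height: front edge pixel scan drawn
a=cv2.resize(d["img"][q[1]+60:q[1]+100,q[0]+15:q[0]+75,::-1],None,fx=12,fy=12,interpolation=cv2.INTER_CUBIC)
for z,c in((103.4,(0,255,0)),(91.4,(255,0,0)),(79.4,(0,0,255))):
    e=(proj(d,[np.r_[bed(x,y)[:2],z] for x,y in((-15,42),(-105,42),(-105,-42))])+.5-q-[15,60])*12; cv2.polylines(a,[e.astype(int)],False,c,1)
cv2.imwrite("pics/side15.png",a)
```

```text
[636.07285493 124.99421745 225.        ] [479.40461257  67.57202078 225.        ] 166.85996175217292 20.12894475051054 t mod180 81.07105524948946
```

View pics/side15.png

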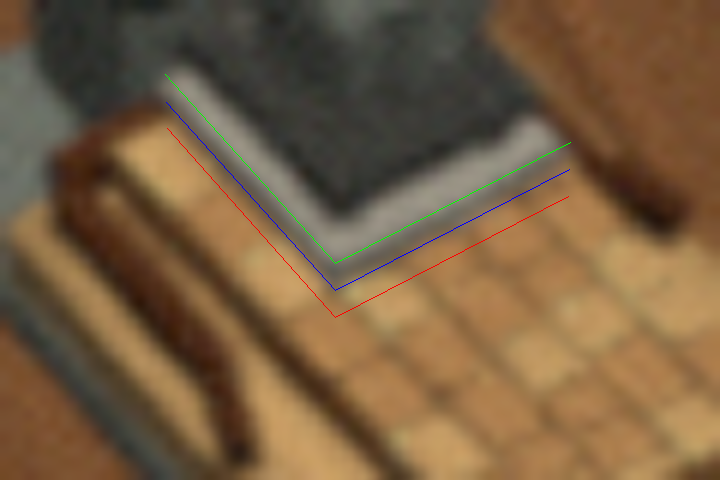

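t is now about 261° and the sole about 91 mm, which agrees with the picture. Next I'll unwind by half a turn above the bar.

```bash
python3 -m jog '[{"dx":0,"dy":0,"dz":0,"rx":0,"ry":0,"rz":-0.121,"hand":85},{"dx":0,"dy":0,"dz":0,"rx":0,"ry":0,"rz":-0.121,"hand":85},{"dx":0,"dy":0,"dz":0,"rx":0,"ry":0,"rz":-0.121,"hand":85},{"dx":0,"dy":0,"dz":0,"rx":0,"ry":0,"rz":-0.121,"hand":85},{"dx":0,"dy":0,"dz":0,"rx":0,"ry":0,"rz":-0.121,"hand":85}]' | head -2
python3 -m jog '[{"dx":0,"dy":0,"dz":0,"rx":0,"ry":0,"rz":-0.121,"hand":85},{"dx":0,"dy":0,"dz":0,"rx":0,"ry":0,"rz":-0.121,"hand":85},{"dx":0,"dy":0,"dz":0,"rx":0,"ry":0,"rz":-0.121,"hand":85},{"dx":0,"dy":0,"dz":0,"rx":0,"ry":0,"rz":-0.121,"hand":85},{"dx":0,"dy":0,"dz":0,"rx":0,"ry":0,"rz":-0.121,"hand":85}]' | head -2
python3 -m jog '[{"dx":0,"dy":0,"dz":0,"rx":0,"ry":0,"rz":-0.121,"hand":85},{"dx":0,"dy":0,"dz":0,"rx":0,"ry":0,"rz":-0.121,"hand":85},{"dx":0,"dy":0,"dz":0,"rx":0,"ry":0,"rz":-0.121,"hand":85},{"dx":0,"dy":0,"dz":0,"rx":0,"ry":0,"rz":-0.121,"hand":85},{"dx":0,"dy":0,"dz":0,"rx":0,"ry":0,"rz":-0.121,"hand":85}]' | head -2
python3 -m jog '[{"dx":0,"dy":0,"dz":0,"rx":0,"ry":0,"rz":-0.121,"hand":85},{"dx":0,"dy":0,"dz":0,"rx":0,"ry":0,"rz":-0.121,"hand":85},{"dx":0,"dy":0,"dz":0,"rx":0,"ry":0,"rz":-0.121,"hand":85},{"dx":0,"dy":0,"dz":0,"rx":0,"ry":0,"rz":-0.121,"hand":85},{"dx":0,"dy":0,"dz":0,"rx":0,"ry":0,"rz":-0.121,"hand":85}]' | head -2
python3 -m jog '[{"dx":0,"dy":0,"dz":0,"rx":0,"ry":0,"rz":-0.121,"hand":85},{"dx":0,"dy":0,"dz":0,"rx":0,"ry":0,"rz":-0.121,"hand":85},{"dx":0,"dy":0,"dz":0,"rx":0,"ry":0,"rz":-0.121,"hand":85},{"dx":0,"dy":0,"dz":0,"rx":0,"ry":0,"rz":-0.121,"hand":85},{"dx":0,"dy":0,"dz":0,"rx":0,"ry":0,"rz":-0.121,"hand":85}]' | head -2
python3 -m jog '[{"dx":0,"dy":0,"dz":0,"rx":0,"ry":0,"rz":-0.121,"hand":85},{"dx":0,"dy":0,"dz":0,"rx":0,"ry":0,"rz":0,"hand":85},{"dx":0,"dy":0,"dz":0,"rx":0,"ry":0,"rz":0,"hand":85}]' | head -2
python3 -c "
from h import *
go(np.r_[HUB,155])"
```

```text
clock: 17.95
position: [559.5, 94.6, 210.7]
clock: 18.37
position: [559.6, 94.6, 210.7]
clock: 18.78
position: [559.6, 94.6, 210.7]
clock: 19.2
position: [559.6, 94.6, 210.7]
clock: 19.62
position: [559.6, 94.6, 210.7]
clock: 19.87
position: [559.7, 94.6, 211.0]
tcp [559.7  94.6 211. ] bed [-60.7  -0.2] heading -117.02 zax [-1.4e-03 -5.0e-04 -1.0e+00] j [ 0.45  0.28 -0.1  -0.   -1.19  0.65] F [-0.  -1.2 -0.1] Mz [ 0.03  0.04 -0.03] t 19.87 w 85.1
d tool [-0.5  0.5 56. ]
```

```bash
python3 -m jog '[{"dx":0,"dy":0,"dz":28,"rx":0,"ry":0,"rz":0,"hand":85},{"dx":0,"dy":0,"dz":28,"rx":0,"ry":0,"rz":0,"hand":85},{"dx":0,"dy":0,"dz":0,"rx":0,"ry":0,"rz":0,"hand":85},{"dx":0,"dy":0,"dz":0,"rx":0,"ry":0,"rz":0.12,"hand":85},{"dx":0,"dy":0,"dz":0,"rx":0,"ry":0,"rz":0.12,"hand":85}]'
python3 -m jog '[{"dx":0,"dy":0,"dz":0,"rx":0,"ry":0,"rz":0.12,"hand":85},{"dx":0,"dy":0,"dz":0,"rx":0,"ry":0,"rz":0.12,"hand":85},{"dx":0,"dy":0,"dz":0,"rx":0,"ry":0,"rz":0.12,"hand":85},{"dx":0,"dy":0,"dz":0,"rx":0,"ry":0,"rz":0.12,"hand":85},{"dx":0,"dy":0,"dz":0,"rx":0,"ry":0,"rz":0.12,"hand":85}]'
python3 -c "
from h import *
go(np.r_[HUB,155])"
```

```text
clock: 20.28
position: [560.3, 94.5, 156.2]
ee_rot: [-0.415, 0.91, -0.0, -0.0]
contact_force: [-0.1, -0.7, -0.9]
gripper_width: 85.1
clock: 20.7
position: [560.7, 92.7, 156.7]
ee_rot: [-0.128, 0.992, -0.002, -0.0]
contact_force: [2.2, -7.8, -3.1]
gripper_width: 84.9
tcp [560.7  92.7 156.7] bed [-62.7  -0.8] heading -165.34 zax [ 4.0e-04 -3.8e-03 -1.0e+00] j [ 0.45  0.32 -0.19  0.   -1.07 -0.2 ] F [ 2.2 -7.8 -3.1] Mz [-2.04 -0.82  0.4 ] t 20.7 w 84.9
d tool [0.6 2.8 1.7]
```

```bash
python3 -m jog '[{"dx":0,"dy":0,"dz":0,"rx":0,"ry":0,"rz":0.12,"hand":85},{"dx":0,"dy":0,"dz":0,"rx":0,"ry":0,"rz":0.12,"hand":85},{"dx":0,"dy":0,"dz":0,"rx":0,"ry":0,"rz":0.12,"hand":85},{"dx":0,"dy":0,"dz":0,"rx":0,"ry":0,"rz":0.12,"hand":85},{"dx":0,"dy":0,"dz":0,"rx":0,"ry":0,"rz":0.12,"hand":85}]'
python3 -m jog '[{"dx":0,"dy":0,"dz":0,"rx":0,"ry":0,"rz":0.12,"hand":85},{"dx":0,"dy":0,"dz":0,"rx":0,"ry":0,"rz":0.12,"hand":85},{"dx":0,"dy":0,"dz":0,"rx":0,"ry":0,"rz":0.12,"hand":85},{"dx":0,"dy":0,"dz":0,"rx":0,"ry":0,"rz":0.12,"hand":85},{"dx":0,"dy":0,"dz":0,"rx":0,"ry":0,"rz":0.12,"hand":85}]'
python3 -m jog '[{"dx":0,"dy":0,"dz":0,"rx":0,"ry":0,"rz":0.12,"hand":85},{"dx":0,"dy":0,"dz":0,"rx":0,"ry":0,"rz":0.12,"hand":85},{"dx":0,"dy":0,"dz":0,"rx":0,"ry":0,"rz":0.12,"hand":85},{"dx":0,"dy":0,"dz":0,"rx":0,"ry":0,"rz":0.12,"hand":85},{"dx":0,"dy":0,"dz":0,"rx":0,"ry":0,"rz":0.12,"hand":85}]'
python3 -m jog '[{"dx":0,"dy":0,"dz":0,"rx":0,"ry":0,"rz":0.12,"hand":85},{"dx":0,"dy":0,"dz":0,"rx":0,"ry":0,"rz":0.12,"hand":85},{"dx":0,"dy":0,"dz":0,"rx":0,"ry":0,"rz":0.12,"hand":85},{"dx":0,"dy":0,"dz":0,"rx":0,"ry":0,"rz":0.12,"hand":85},{"dx":0,"dy":0,"dz":0,"rx":0,"ry":0,"rz":0.12,"hand":85}]'
python3 -m jog '[{"dx":0,"dy":0,"dz":0,"rx":0,"ry":0,"rz":0.1,"hand":85},{"dx":0,"dy":0,"dz":0,"rx":0,"ry":0,"rz":0.1,"hand":85},{"dx":0,"dy":0,"dz":0,"rx":0,"ry":0,"rz":0,"hand":85}]'
python3 -c "
from h import *
go(np.r_[HUB,155])"
```

```text
clock: 21.12
position: [558.9, 91.2, 156.5]
ee_rot: [0.172, 0.985, -0.003, -0.001]
contact_force: [-1.2, -10.7, -0.1]
gripper_width: 85.1
clock: 21.53
position: [557.1, 91.4, 156.2]
ee_rot: [0.455, 0.89, -0.004, -0.002]
contact_force: [-5.2, -7.4, 1.8]
gripper_width: 85.0
clock: 21.95
position: [556.5, 92.5, 155.9]
ee_rot: [0.698, 0.716, -0.004, -0.001]
contact_force: [-7.5, -3.4, 1.4]
gripper_width: 84.9
clock: 22.37
position: [556.8, 93.0, 155.9]
ee_rot: [0.878, 0.478, -0.004, -0.0]
contact_force: [-6.3, -3.0, 1.7]
gripper_width: 84.9
clock: 22.62
position: [558.6, 93.8, 156.2]
ee_rot: [0.921, 0.389, -0.002, 0.0]
contact_force: [0.8, -0.6, -0.3]
gripper_width: 85.2
tcp [558.6  93.8 156.2] bed [-61.2   1.1] heading 45.78 zax [-0.0032 -0.0018 -1.    ] j [ 0.45  0.32 -0.19  0.   -1.07 -2.8 ] F [ 0.8 -0.6 -0.3] Mz [-0.13  0.16 -0.01] t 22.62 w 85.2
d tool [ 1.6 -0.4  1.2]
```

```bash
python3 -m jog '[{"dx":0,"dy":0,"dz":0,"rx":0,"ry":0,"rz":-0.12,"hand":85},{"dx":0,"dy":0,"dz":0,"rx":0,"ry":0,"rz":-0.12,"hand":85},{"dx":0,"dy":0,"dz":-28,"rx":0,"ry":0,"rz":-0.06,"hand":85},{"dx":0,"dy":0,"dz":-28,"rx":0,"ry":0,"rz":0,"hand":85},{"dx":0,"dy":0,"dz":0,"rx":0,"ry":0,"rz":0,"hand":85}]' | head -2
python3 - <<'E'
from h import *
d=arm.get_image("side"); q=proj(d,[np.r_[HUB,240]])[0].astype(int)-[45,40]; a=cv2.resize(d["img"][q[1]:q[1]+75,q[0]:q[0]+90,::-1],None,fx=8,fy=8,interpolation=cv2.INTER_CUBIC)
cv2.imwrite(f"pics/side16.png",a)
E
python3 -m jog '[{"dx":0,"dy":0,"dz":0,"rx":0,"ry":0,"rz":-0.121,"hand":85},{"dx":0,"dy":0,"dz":0,"rx":0,"ry":0,"rz":-0.121,"hand":85},{"dx":0,"dy":0,"dz":0,"rx":0,"ry":0,"rz":-0.121,"hand":85},{"dx":0,"dy":0,"dz":0,"rx":0,"ry":0,"rz":-0.121,"hand":85},{"dx":0,"dy":0,"dz":0,"rx":0,"ry":0,"rz":-0.121,"hand":85}]' | head -2
python3 -m jog '[{"dx":0,"dy":0,"dz":0,"rx":0,"ry":0,"rz":-0.121,"hand":85},{"dx":0,"dy":0,"dz":0,"rx":0,"ry":0,"rz":-0.121,"hand":85},{"dx":0,"dy":0,"dz":0,"rx":0,"ry":0,"rz":-0.121,"hand":85},{"dx":0,"dy":0,"dz":0,"rx":0,"ry":0,"rz":-0.121,"hand":85},{"dx":0,"dy":0,"dz":0,"rx":0,"ry":0,"rz":-0.121,"hand":85}]' | head -2
python3 -m jog '[{"dx":0,"dy":0,"dz":0,"rx":0,"ry":0,"rz":-0.121,"hand":85},{"dx":0,"dy":0,"dz":0,"rx":0,"ry":0,"rz":-0.121,"hand":85},{"dx":0,"dy":0,"dz":0,"rx":0,"ry":0,"rz":-0.121,"hand":85},{"dx":0,"dy":0,"dz":0,"rx":0,"ry":0,"rz":-0.121,"hand":85},{"dx":0,"dy":0,"dz":0,"rx":0,"ry":0,"rz":-0.121,"hand":85}]' | head -2
python3 -m jog '[{"dx":0,"dy":0,"dz":0,"rx":0,"ry":0,"rz":-0.121,"hand":85},{"dx":0,"dy":0,"dz":0,"rx":0,"ry":0,"rz":-0.121,"hand":85},{"dx":0,"dy":0,"dz":0,"rx":0,"ry":0,"rz":-0.121,"hand":85},{"dx":0,"dy":0,"dz":0,"rx":0,"ry":0,"rz":-0.121,"hand":85},{"dx":0,"dy":0,"dz":0,"rx":0,"ry":0,"rz":-0.121,"hand":85}]' | head -2
python3 -m jog '[{"dx":0,"dy":0,"dz":0,"rx":0,"ry":0,"rz":-0.121,"hand":85},{"dx":0,"dy":0,"dz":0,"rx":0,"ry":0,"rz":-0.121,"hand":85},{"dx":0,"dy":0,"dz":0,"rx":0,"ry":0,"rz":-0.121,"hand":85},{"dx":0,"dy":0,"dz":0,"rx":0,"ry":0,"rz":-0.121,"hand":85},{"dx":0,"dy":0,"dz":0,"rx":0,"ry":0,"rz":-0.121,"hand":85}]' | head -2
python3 -m jog '[{"dx":0,"dy":0,"dz":0,"rx":0,"ry":0,"rz":-0.121,"hand":85},{"dx":0,"dy":0,"dz":0,"rx":0,"ry":0,"rz":0,"hand":85},{"dx":0,"dy":0,"dz":0,"rx":0,"ry":0,"rz":0,"hand":85}]' | head -2
python3 -c "
from h import *
go(np.r_[HUB,155])"
```

```text
clock: 23.03
position: [564.3, 95.5, 219.3]
clock: 23.5
position: [560.1, 94.7, 211.7]
clock: 23.92
position: [560.1, 94.7, 211.7]
clock: 24.33
position: [560.1, 94.8, 211.7]
clock: 24.75
position: [560.1, 94.7, 211.7]
clock: 25.17
position: [560.1, 94.7, 211.7]
clock: 25.42
position: [560.1, 94.7, 211.8]
tcp [560.1  94.7 211.8] bed [-60.6  -0.6] heading -116.71 zax [-1.e-04 -1.e-04 -1.e+00] j [ 0.45  0.27 -0.1   0.   -1.19  0.65] F [-1.1 -0.4  0.4] Mz [ 0.02 -0.06  0.08] t 25.42 w 85.2
d tool [-0.1  0.8 56.8]
```

View pics/side16.png

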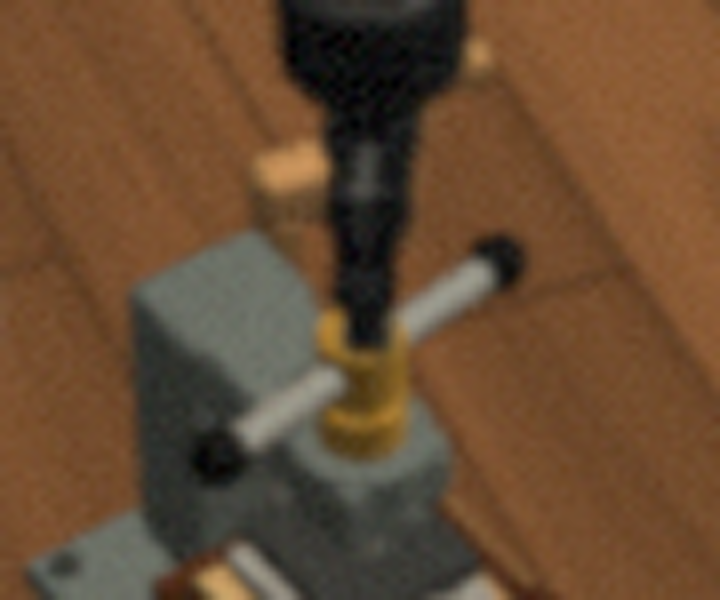

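The bar shows the same angle as before, so t≈441° and the sole is about 79 mm. Stroke 3 follows, with a check of torque near contact.

```bash
python3 -m jog '[{"dx":0,"dy":0,"dz":28,"rx":0,"ry":0,"rz":0,"hand":85},{"dx":0,"dy":0,"dz":28,"rx":0,"ry":0,"rz":0,"hand":85},{"dx":0,"dy":0,"dz":0,"rx":0,"ry":0,"rz":0,"hand":85},{"dx":0,"dy":0,"dz":0,"rx":0,"ry":0,"rz":0.12,"hand":85},{"dx":0,"dy":0,"dz":0,"rx":0,"ry":0,"rz":0.12,"hand":85}]' | tail -2
python3 -m jog '[{"dx":0,"dy":0,"dz":0,"rx":0,"ry":0,"rz":0.12,"hand":85},{"dx":0,"dy":0,"dz":0,"rx":0,"ry":0,"rz":0.12,"hand":85},{"dx":0,"dy":0,"dz":0,"rx":0,"ry":0,"rz":0.12,"hand":85},{"dx":0,"dy":0,"dz":0,"rx":0,"ry":0,"rz":0.12,"hand":85},{"dx":0,"dy":0,"dz":0,"rx":0,"ry":0,"rz":0.12,"hand":85}]' | tail -2
python3 -m jog '[{"dx":0,"dy":0,"dz":0,"rx":0,"ry":0,"rz":0.12,"hand":85},{"dx":0,"dy":0,"dz":0,"rx":0,"ry":0,"rz":0.12,"hand":85},{"dx":0,"dy":0,"dz":0,"rx":0,"ry":0,"rz":0.12,"hand":85},{"dx":0,"dy":0,"dz":0,"rx":0,"ry":0,"rz":0.12,"hand":85},{"dx":0,"dy":0,"dz":0,"rx":0,"ry":0,"rz":0.12,"hand":85}]' | tail -2
python3 -m jog '[{"dx":0,"dy":0,"dz":0,"rx":0,"ry":0,"rz":0.12,"hand":85},{"dx":0,"dy":0,"dz":0,"rx":0,"ry":0,"rz":0.12,"hand":85},{"dx":0,"dy":0,"dz":0,"rx":0,"ry":0,"rz":0.12,"hand":85},{"dx":0,"dy":0,"dz":0,"rx":0,"ry":0,"rz":0.12,"hand":85},{"dx":0,"dy":0,"dz":0,"rx":0,"ry":0,"rz":0.12,"hand":85}]' | tail -2
python3 -c "
from h import *
go(np.r_[HUB,155])"
python3 -m jog '[{"dx":0,"dy":0,"dz":0,"rx":0,"ry":0,"rz":0.12,"hand":85},{"dx":0,"dy":0,"dz":0,"rx":0,"ry":0,"rz":0.12,"hand":85},{"dx":0,"dy":0,"dz":0,"rx":0,"ry":0,"rz":0.12,"hand":85},{"dx":0,"dy":0,"dz":0,"rx":0,"ry":0,"rz":0.12,"hand":85},{"dx":0,"dy":0,"dz":0,"rx":0,"ry":0,"rz":0.12,"hand":85}]' | tail -2
python3 -c "
from h import *
go(np.r_[HUB,155])"
```

```text
contact_force: [-0.5, -0.3, -0.0]
gripper_width: 85.1
contact_force: [3.4, -8.8, -1.9]
gripper_width: 85.1
contact_force: [-1.1, -10.4, -0.1]
gripper_width: 84.9
contact_force: [-5.5, -7.3, 2.3]
gripper_width: 85.0
tcp [557.1  91.4 156.4] bed [-63.2   3. ] heading 126.16 zax [-0.0072 -0.0057 -1.    ] j [ 0.45  0.32 -0.19  0.   -1.07 -1.39] F [-5.5 -7.3  2.3] Mz [-1.85  1.5   0.39] t 27.08 w 85.0
d tool [1.7 4.1 1.4]
contact_force: [-8.3, -4.0, 1.6]
gripper_width: 85.2
tcp [556.5  92.5 156.1] bed [-62.1   3.3] heading 91.79 zax [-0.0081 -0.0042 -1.    ] j [ 0.45  0.32 -0.19  0.   -1.07 -1.99] F [-8.3 -4.   1.6] Mz [-0.9   1.94  0.39] t 27.5 w 85.2
d tool [2.6 3.  1.1]
```

```bash
python3 -m jog '[{"dx":0,"dy":0,"dz":0,"rx":0,"ry":0,"rz":0.12,"hand":85},{"dx":0,"dy":0,"dz":0,"rx":0,"ry":0,"rz":0.12,"hand":85},{"dx":0,"dy":0,"dz":0,"rx":0,"ry":0,"rz":0.12,"hand":85}]' | tail -2
python3 -c "
from h import *
go(np.r_[HUB,155])"
python3 -m jog '[{"dx":0,"dy":0,"dz":0,"rx":0,"ry":0,"rz":0.12,"hand":85},{"dx":0,"dy":0,"dz":0,"rx":0,"ry":0,"rz":0.12,"hand":85}]' | tail -2
python3 -c "
from h import *
go(np.r_[HUB,155])"
python3 -m jog '[{"dx":0,"dy":0,"dz":0,"rx":0,"ry":0,"rz":0.1,"hand":85},{"dx":0,"dy":0,"dz":0,"rx":0,"ry":0,"rz":0.1,"hand":85},{"dx":0,"dy":0,"dz":0,"rx":0,"ry":0,"rz":0,"hand":85}]'
python3 -c "
from h import *
go(np.r_[HUB,155])"
```

```text
contact_force: [-7.2, -1.7, 0.1]
gripper_width: 84.9
tcp [556.8  93.1 156. ] bed [-61.6   2.9] heading 71.18 zax [-0.0073 -0.0034 -1.    ] j [ 0.45  0.32 -0.19 -0.   -1.07 -2.35] F [-7.2 -1.7  0.1] Mz [-0.55  1.78  0.38] t 27.75 w 84.9
d tool [2.9 1.7 1. ]
contact_force: [-6.0, -2.5, 0.1]
gripper_width: 85.5
tcp [557.   93.2 156. ] bed [-61.5   2.7] heading 57.44 zax [-0.007  -0.0033 -1.    ] j [ 0.45  0.32 -0.19 -0.   -1.07 -2.59] F [-6.  -2.5  0.1] Mz [-0.62  1.62  0.44] t 27.92 w 85.5
d tool [3.  0.9 1. ]
clock: 28.17
position: [558.4, 93.7, 156.3]
ee_rot: [0.92, 0.392, -0.002, 0.0]
contact_force: [-1.2, -0.6, 0.1]
gripper_width: 85.3
tcp [558.4  93.7 156.3] bed [-61.3   1.3] heading 46.11 zax [-0.0036 -0.0021 -1.    ] j [ 0.45  0.32 -0.19  0.   -1.07 -2.79] F [-1.2 -0.6  0.1] Mz [-0.21  0.26  0.07] t 28.17 w 85.3
d tool [ 1.8 -0.3  1.3]
```

Torque rose from 0.38 to 0.44 N m near t≈609°, which fits the expected contact at about 600°. I'll lift and check, then do the last regrasp.

```bash
python3 -m jog '[{"dx":0,"dy":0,"dz":0,"rx":0,"ry":0,"rz":-0.12,"hand":85},{"dx":0,"dy":0,"dz":0,"rx":0,"ry":0,"rz":-0.12,"hand":85},{"dx":0,"dy":0,"dz":-28,"rx":0,"ry":0,"rz":-0.06,"hand":85},{"dx":0,"dy":0,"dz":-28,"rx":0,"ry":0,"rz":0,"hand":85},{"dx":0,"dy":0,"dz":0,"rx":0,"ry":0,"rz":0,"hand":85}]' | head -2
python3 - <<'E'
from h import *
d=arm.get_image("side"); q=proj(d,[np.r_[HUB,200]])[0].astype(int)-[45,40]; a=cv2.resize(d["img"][q[1]:q[1]+75,q[0]:q[0]+90,::-1],None,fx=8,fy=8,interpolation=cv2.INTER_CUBIC)
for z,c in((68,(0,255,0)),):
    e=(proj(d,[np.r_[bed(x,y)[:2],z] for x,y in((-15,42),(-105,42),(-105,-42))])+.5-q)*8; cv2.polylines(a,[e.astype(int)],False,c,1)
cv2.imwrite(f"pics/side17.png",a); np.save("q17.npy",q)
E
python3 -m jog '[{"dx":0,"dy":0,"dz":0,"rx":0,"ry":0,"rz":-0.121,"hand":85},{"dx":0,"dy":0,"dz":0,"rx":0,"ry":0,"rz":-0.121,"hand":85},{"dx":0,"dy":0,"dz":0,"rx":0,"ry":0,"rz":-0.121,"hand":85},{"dx":0,"dy":0,"dz":0,"rx":0,"ry":0,"rz":-0.121,"hand":85},{"dx":0,"dy":0,"dz":0,"rx":0,"ry":0,"rz":-0.121,"hand":85}]' | head -2
python3 -m jog '[{"dx":0,"dy":0,"dz":0,"rx":0,"ry":0,"rz":-0.121,"hand":85},{"dx":0,"dy":0,"dz":0,"rx":0,"ry":0,"rz":-0.121,"hand":85},{"dx":0,"dy":0,"dz":0,"rx":0,"ry":0,"rz":-0.121,"hand":85},{"dx":0,"dy":0,"dz":0,"rx":0,"ry":0,"rz":-0.121,"hand":85},{"dx":0,"dy":0,"dz":0,"rx":0,"ry":0,"rz":-0.121,"hand":85}]' | head -2
python3 -m jog '[{"dx":0,"dy":0,"dz":0,"rx":0,"ry":0,"rz":-0.121,"hand":85},{"dx":0,"dy":0,"dz":0,"rx":0,"ry":0,"rz":-0.121,"hand":85},{"dx":0,"dy":0,"dz":0,"rx":0,"ry":0,"rz":-0.121,"hand":85},{"dx":0,"dy":0,"dz":0,"rx":0,"ry":0,"rz":-0.121,"hand":85},{"dx":0,"dy":0,"dz":0,"rx":0,"ry":0,"rz":-0.121,"hand":85}]' | head -2
python3 -m jog '[{"dx":0,"dy":0,"dz":0,"rx":0,"ry":0,"rz":-0.121,"hand":85},{"dx":0,"dy":0,"dz":0,"rx":0,"ry":0,"rz":-0.121,"hand":85},{"dx":0,"dy":0,"dz":0,"rx":0,"ry":0,"rz":-0.121,"hand":85},{"dx":0,"dy":0,"dz":0,"rx":0,"ry":0,"rz":-0.121,"hand":85},{"dx":0,"dy":0,"dz":0,"rx":0,"ry":0,"rz":-0.121,"hand":85}]' | head -2
python3 -m jog '[{"dx":0,"dy":0,"dz":0,"rx":0,"ry":0,"rz":-0.121,"hand":85},{"dx":0,"dy":0,"dz":0,"rx":0,"ry":0,"rz":-0.121,"hand":85},{"dx":0,"dy":0,"dz":0,"rx":0,"ry":0,"rz":-0.121,"hand":85},{"dx":0,"dy":0,"dz":0,"rx":0,"ry":0,"rz":-0.121,"hand":85},{"dx":0,"dy":0,"dz":0,"rx":0,"ry":0,"rz":-0.121,"hand":85}]' | head -2
python3 -m jog '[{"dx":0,"dy":0,"dz":0,"rx":0,"ry":0,"rz":-0.121,"hand":85},{"dx":0,"dy":0,"dz":0,"rx":0,"ry":0,"rz":0,"hand":85},{"dx":0,"dy":0,"dz":0,"rx":0,"ry":0,"rz":0,"hand":85}]' | head -2
python3 -c "
from h import *
go(np.r_[HUB,155])"
```

```text
clock: 28.58
position: [564.4, 95.5, 219.5]
clock: 29.05
position: [560.1, 94.7, 211.9]
clock: 29.47
position: [560.1, 94.7, 211.9]
clock: 29.88
position: [560.1, 94.7, 211.9]
clock: 30.3
position: [560.1, 94.7, 211.9]
clock: 30.72
position: [560.1, 94.7, 211.9]
clock: 30.97
position: [560.1, 94.7, 211.9]
tcp [560.1  94.7 211.9] bed [-60.6  -0.6] heading -116.38 zax [ 0. -0. -1.] j [ 0.45  0.27 -0.1   0.   -1.19  0.66] F [ 0.1 -0.9  0.5] Mz [-0.02  0.02  0.05] t 30.97 w 85.0
d tool [-0.1  0.8 56.9]
```

View pics/side17.png

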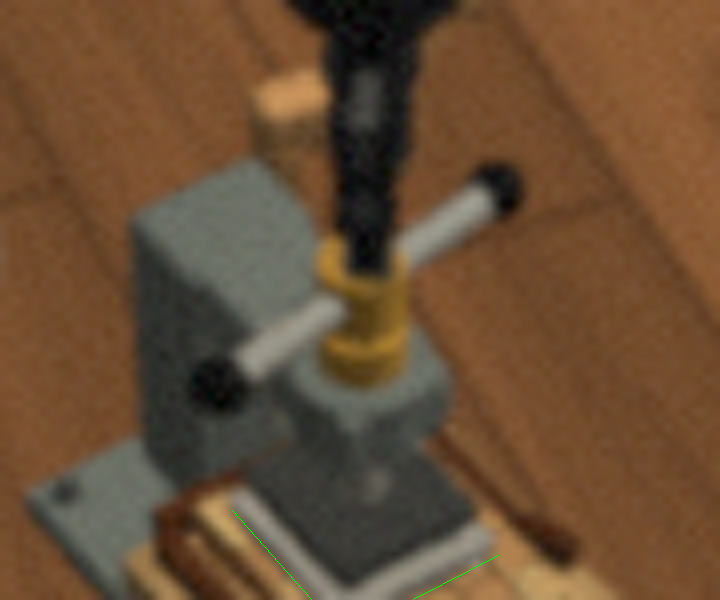

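```bash
python3 -m jog '[{"dx":0,"dy":0,"dz":28,"rx":0,"ry":0,"rz":0,"hand":85},{"dx":0,"dy":0,"dz":28,"rx":0,"ry":0,"rz":0,"hand":85},{"dx":0,"dy":0,"dz":0,"rx":0,"ry":0,"rz":0,"hand":85},{"dx":0,"dy":0,"dz":0,"rx":0,"ry":0,"rz":0.12,"hand":85},{"dx":0,"dy":0,"dz":0,"rx":0,"ry":0,"rz":0.12,"hand":85}]' | tail -2
python3 -m jog '[{"dx":0,"dy":0,"dz":0,"rx":0,"ry":0,"rz":0.12,"hand":85},{"dx":0,"dy":0,"dz":0,"rx":0,"ry":0,"rz":0.12,"hand":85},{"dx":0,"dy":0,"dz":0,"rx":0,"ry":0,"rz":0.12,"hand":85},{"dx":0,"dy":0,"dz":0,"rx":0,"ry":0,"rz":0.12,"hand":85}]' | tail -2
python3 -c "
from h import *
go(np.r_[HUB,155])"
python3 -m jog '[{"dx":0,"dy":0,"dz":0,"rx":0,"ry":0,"rz":0.12,"hand":85},{"dx":0,"dy":0,"dz":0,"rx":0,"ry":0,"rz":0.12,"hand":85},{"dx":0,"dy":0,"dz":0,"rx":0,"ry":0,"rz":0.12,"hand":85},{"dx":0,"dy":0,"dz":0,"rx":0,"ry":0,"rz":0.12,"hand":85}]' | tail -2
python3 -c "
from h import *
go(np.r_[HUB,155])"
```

```text
contact_force: [0.6, -0.7, 1.0]
gripper_width: 85.0
contact_force: [3.4, -6.7, -3.1]
gripper_width: 84.9
tcp [561.   93.1 157. ] bed [-62.4  -1.1] heading -157.77 zax [ 0.0012 -0.0031 -1.    ] j [ 0.45  0.32 -0.19  0.   -1.07 -0.07] F [ 3.4 -6.7 -3.1] Mz [-1.86 -0.82  0.51] t 31.72 w 84.9
d tool [0.7 2.5 2. ]
contact_force: [2.3, -11.4, -2.3]
gripper_width: 85.3
tcp [560.3  91.3 157. ] bed [-64.   -0.1] heading 174.71 zax [-8.e-04 -6.e-03 -1.e+00] j [ 0.45  0.32 -0.19  0.01 -1.07 -0.55] F [  2.3 -11.4  -2.3] Mz [-3.12 -0.66  0.63] t 32.05 w 85.3
d tool [1.3 3.8 2. ]
```

Torque reads 0.63, a bit above expectation for t≈672°, so I'll check the bar angle in a picture before going on.

Run:
```python
from h import *
go(np.r_[HUB,155])
d=arm.get_image("side"); q=proj(d,[np.r_[HUB,180]])[0].astype(int)-[45,38]; a=cv2.resize(d["img"][q[1]:q[1]+75,q[0]:q[0]+90,::-1],None,fx=8,fy=8,interpolation=cv2.INTER_CUBIC)
for t,c in((660,(0,255,0)),(675,(255,0,0)),(690,(0,0,255))):
    h=TH-np.deg2rad(t); u=np.array([np.cos(h),np.sin(h)])
    for k in(82,-82):
        e=(proj(d,[np.r_[HUB+k*u,225]])[0]+.5-q)*8; cv2.circle(a,tuple(e.astype(int)),4,c,-1)
cv2.imwrite(f"pics/side18.png",a)
d=arm.get_image("top"); q=proj(d,[np.r_[HUB,180]])[0].astype(int)-[45,38]; a=cv2.resize(d["img"][q[1]:q[1]+75,q[0]:q[0]+90,::-1],None,fx=8,fy=8,interpolation=cv2.INTER_CUBIC)
cv2.imwrite(f"pics/top18.png",a)
go(np.r_[HUB,155])
```

```text
tcp [560.3  91.3 157. ] bed [-64.   -0.1] heading 174.71 zax [-8.e-04 -6.e-03 -1.e+00] j [ 0.45  0.32 -0.19  0.01 -1.07 -0.55] F [  2.3 -11.4  -2.3] Mz [-3.12 -0.66  0.63] t 32.05 w 85.3
d tool [1.3 3.8 2. ]
tcp [560.1  91.9 156.9] bed [-63.4   0. ] heading 174.84 zax [-0.0011 -0.0046 -1.    ] j [ 0.45  0.32 -0.19  0.   -1.07 -0.54] F [ 1.2 -7.2 -0.9] Mz [-1.96 -0.34  0.26] t 32.15 w 85.2
d tool [1.  3.3 1.9]
```

View pics/side18.png

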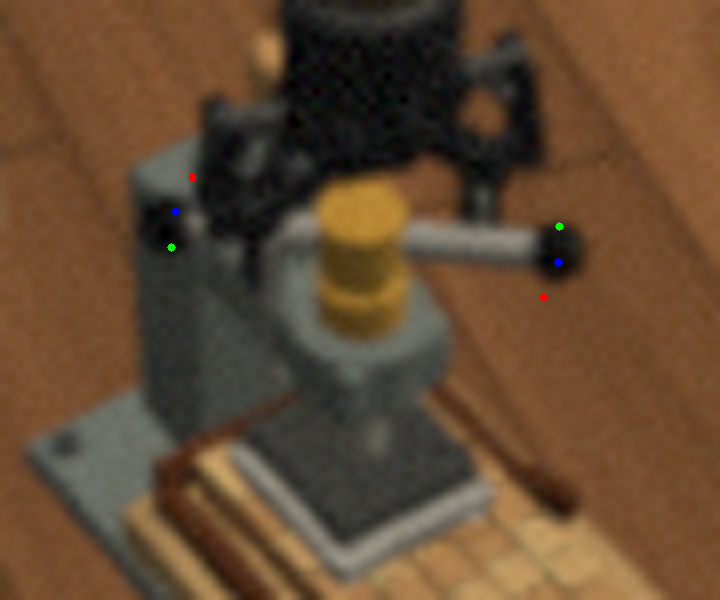

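The bar reads about 670°, which agrees with the tool's count. That leaves about 15° more.

```bash
python3 -m jog '[{"dx":0,"dy":0,"dz":0,"rx":0,"ry":0,"rz":0.12,"hand":85},{"dx":0,"dy":0,"dz":0,"rx":0,"ry":0,"rz":0.12,"hand":85},{"dx":0,"dy":0,"dz":0,"rx":0,"ry":0,"rz":0,"hand":85}]'
python3 -c "
from h import *
go(np.r_[HUB,155])"
python3 -m jog '[{"dx":0,"dy":0,"dz":0,"rx":0,"ry":0,"rz":-0.12,"hand":85},{"dx":0,"dy":0,"dz":0,"rx":0,"ry":0,"rz":-0.12,"hand":85},{"dx":0,"dy":0,"dz":-28,"rx":0,"ry":0,"rz":-0.06,"hand":85},{"dx":0,"dy":0,"dz":-28,"rx":0,"ry":0,"rz":0,"hand":85},{"dx":0,"dy":0,"dz":0,"rx":0,"ry":0,"rz":0,"hand":85}]' | head -2
python3 - <<'E'
from h import *
np.set_printoptions(precision=1,suppress=True)
d=arm.get_image("side"); q=proj(d,[np.r_[HUB,180]])[0].astype(int)-[45,38]; a=cv2.resize(d["img"][q[1]:q[1]+75,q[0]:q[0]+90,::-1],None,fx=8,fy=8,interpolation=cv2.INTER_CUBIC)
for t,c in((675,(255,0,0)),(690,(0,0,255))):
    h=TH-np.deg2rad(t); u=np.array([np.cos(h),np.sin(h)])
    for k in(82,-82):
        e=(proj(d,[np.r_[HUB+k*u,225]])[0]+.5-q)*8; cv2.circle(a,tuple(e.astype(int)),4,c,-1)
cv2.imwrite(f"pics/side19.png",a);np.save("q19.npy",q)
E
```

```text
clock: 32.4
position: [559.1, 91.4, 156.8]
ee_rot: [0.165, 0.986, -0.003, -0.001]
contact_force: [-0.8, -6.9, -0.1]
gripper_width: 85.1
tcp [559.1  91.4 156.8] bed [-63.6   1.1] heading 160.99 zax [-0.0032 -0.0054 -1.    ] j [ 0.45  0.32 -0.19  0.   -1.07 -0.78] F [-0.8 -6.9 -0.1] Mz [-2.06  0.15  0.32] t 32.4 w 85.1
d tool [0.9 3.7 1.7]
clock: 32.82
position: [564.1, 95.3, 219.6]
```

View pics/side19.png

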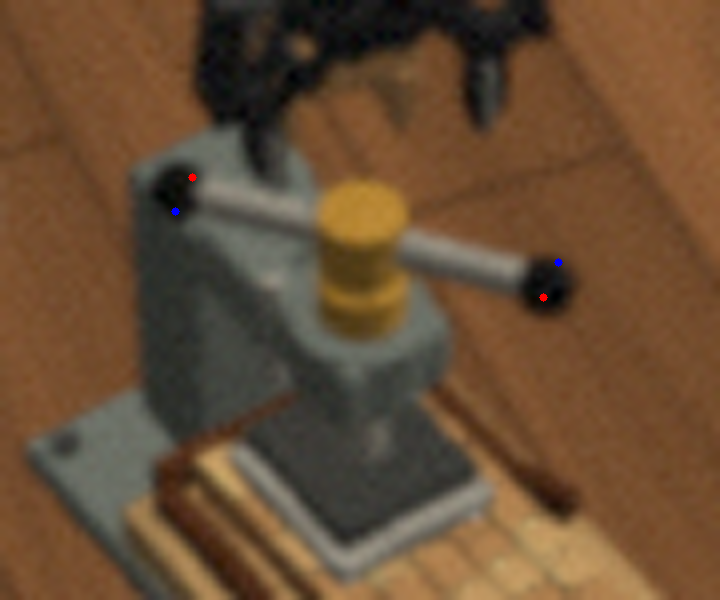

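```bash
python3 -m jog '[{"dx":0,"dy":0,"dz":-30,"rx":0,"ry":0,"rz":0,"hand":85},{"dx":0,"dy":0,"dz":-30,"rx":0,"ry":0,"rz":0,"hand":85},{"dx":0,"dy":0,"dz":-20,"rx":0,"ry":0,"rz":0,"hand":85},{"dx":0,"dy":0,"dz":0,"rx":0,"ry":0,"rz":0,"hand":85},{"dx":0,"dy":0,"dz":0,"rx":0,"ry":0,"rz":0,"hand":85}]'
python3 - <<'E'
from h import *
np.set_printoptions(precision=1,suppress=True)
d=arm.get_image("side"); cv2.imwrite("pics/side20.png",d["img"][:,:,::-1])
q=np.load("q19.npy")
a=onz(d,np.array((547,286))/8+q-.5,225);b=onz(d,np.array((177,191))/8+q-.5,225); v=(a-b)[:2]; h=np.rad2deg(np.arctan2(v[1],v[0])); print(np.hypot(*v),"t mod180",(101.2-h)%180)
q=proj(d,[bed(-130,0,30)])[0].astype(int)-[45,35]
a=cv2.resize(d["img"][q[1]:q[1]+70,q[0]:q[0]+90,::-1],None,fx=8,fy=8,interpolation=cv2.INTER_CUBIC)
for X in [bed(0,55,24),bed(-200,55,24),bed(-200,-55,24)]:
    e=(proj(d,[X])[0]+.5-q)*8; cv2.circle(a,tuple(e.astype(int)),4,(0,0,255),-1)
cv2.imwrite("pics/side21.png",a)
E
```

```text
clock: 33.28
position: [560.4, 94.9, 293.2]
ee_rot: [0.014, 1.0, 0.001, 0.001]
contact_force: [-0.1, 0.2, -0.4]
gripper_width: 85.2
165.51019509894678 t mod180 144.17518353932365
```

View pics/side21.png

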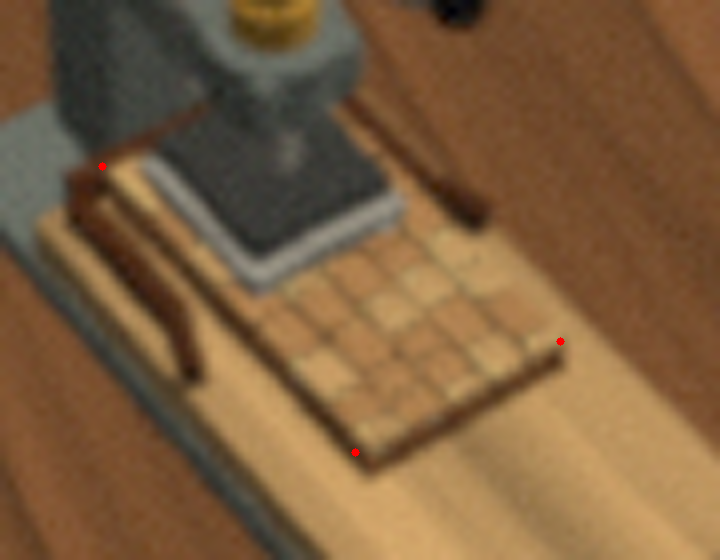

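View pics/side20.png

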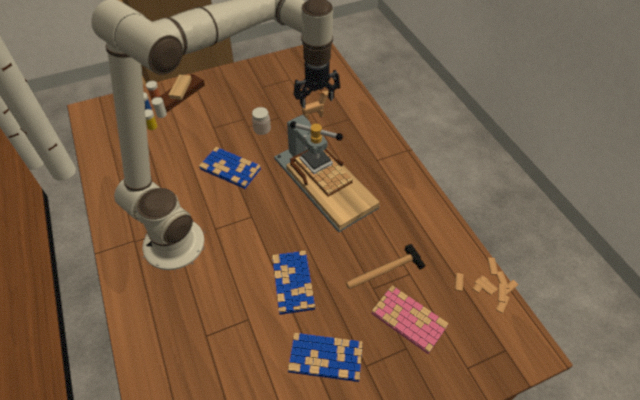

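```bash
python3 -c "
from bench import arm
print(arm.job_done())"
```

```text
the job is handed in; nothing more can be done
None
```

The panel is home against the stop and clamped, and the job was handed in at about 33 s of the 72 s allowed; no verdict was reported. I pushed the panel in with the open fingers, then turned the bar clockwise in four strokes, with the fingers straddling the hub.

**Last checks**
- **Panel:** its rear edge measures about 201 mm before the stop, and it is square to about 1°. It did not move during clamping.
- **Clamping:** the bar ended at about 684°. I put contact at about 600°, from the panel-top height and a torque rise, so the springs should be pushed in about 5.6 mm. That figure is worked out from the bar angle and contact height; the spring gap itself was too small to see.
- **Other items:** in the last picture the jar, the mallet and the carved animal look unmoved. The gripper is lifted clear and senses no contact.

**What disagreed**
- **Fingertip height:** the fingertips are about 44 mm above the reported TCP (measured at 60 mm opening). My first push therefore passed over the panel without touching it. I found the offset from the images and a light touch of about 13 N on the panel top, then allowed for it.
- **Torque:** one reading of 0.63 N m at about 670° was higher than expected. The bar angle in the picture matched the tool's count there, so I stopped slightly short of the nominal 690°.

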